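# Load the bar tray for the drying oven

## Robot

A 6-joint arm with a two-finger parallel gripper is mounted at the origin on the work surface. World frame = base frame: x ahead of the robot, y to its left, z up, the work surface at z = 0. Lengths are in mm, angles in degrees, forces in N, time in s.
With the tool pointing down it reaches from about 300 to 850 mm from the base axis. Payload 4.2 kg.
Tool frame: the origin (TCP) lies on the centre line of the jaws, within the pads' length; the fingertips stand 14 mm ahead of it and the grasp point (between the pads) lies 5 mm behind it; z points along the fingers, y is the line along which they close (so a half turn about z gives the same grasp; the last joint's range is limited). The gripper opens to 91 mm and grips with 3 to 60 N. Pads are 32 mm wide; open, the fingers measure 118 mm over their backs; the gripper's body (76 mm by 178 mm) begins 60 mm behind the grasp point.
Start: joints at [-76.031, 18.312, 89.639, -0, 72.044, -1.146], TCP at [149.934, -555.123, 227.976] pointing down, gripper open.
Joint ranges: [-177.97, 177.97], [-48.28, 115.42], [12.27, 149.76], [-77.06, 257.06], [2.81, 150.46], [-146.56, 146.56]. Speed limits (degrees/s): [147.25, 147.25, 180, 180, 180, 180].

## Interface

Orientations are given as [roll, pitch, yaw] about the fixed x, y, z axes, in that order (R = Rz(yaw) Ry(pitch) Rx(roll)).
In Python, from workcell import * gives the robot as it stands. The module is installed in compiled form; this text tells all that it offers.
- The arm moves only by the shell command python3 -m crank 'ROWS' [FORCE]. ROWS is JSON, a list of rows, each an object of numbers: "grip": the finger opening in m, from 0 to 0.0912; "x", "y", "z": the shift along the tool's x, y, z in m; "yaw": the turn about the tool's z in rad. In form: [{"grip": .., "x": .., "y": .., "z": .., "yaw": ..}, ...]. A call has exactly 5 rows; each row is the pose to reach, as a shift and turn from the pose commanded when the call began, along the tool's axes at that moment; what a row does not reach only later rows make up. A row lasts 1/12 s, in which the tool goes at most 41.7 mm and 7.16 degrees, less where a joint would pass 70% of its speed; a pose out of reach is approached as far as the arm can. A call with a gripper value outside its range is refused whole. The fingers move at their own pace and stop on an object; FORCE is the grip in N (left out, the last holds). Time passes only in rows, so rows that repeat a pose let the fingers close, or fill a call up. It gives the time, the measured TCP pose, the force, the opening and the grip force at its end, in the units of the state.
- state(): the state, without advancing time (a new reading comes with each control period).
- grab_frame(name): name is "side" or "top"; returns the picture (480x640x3 uint8, red, green, blue); there is no depth.
- camera_model(name): a dict with "intrinsics" (3x3 intrinsics, pixels), "R" (3x3) and "t" (3): a world point X has camera coordinates R X + t. Camera axes: x right, y down, z forward; pixel columns grow to the right and rows downward; lengths in mm; the calibration is good to about 2 mm. A picture is of the moment at which its call begins. camera_model takes no time and is no camera call.
- job_done(): hands the job in; it is judged then, once.
The state is a dict: "time_s": time; "qpos": joint angles; "qvel": joint speeds; "effort": joint torques, N m; "ee_pos": TCP position; "ee_rot": TCP orientation; "force": force on the tool from outside, world axes, zero at the start; "torque": the same for the moment, N m; "gripper_width": finger opening in mm; "gripper_force": force on a finger pad.
Only numpy, scipy, OpenCV 4.12 (cv2) and the standard library are available. Lean on these libraries where they do the work, as an engineer would, in place of code of your own. Each camera call takes 0.05 s, during which the arm holds its last target. There are 200 camera calls.

## Task

Get the tray ready for the oven: draw the blue slide jaw fully back and move the caliper off the tray onto its blue mat, lying lengthwise on the middle of the mat. Then take every sand-coloured bar from the crate and lay them on the tray, one to a lane: the reference bar with red ends in the red lane, the plain ones in the lanes next to it with no lane skipped; leave the dark bars and the red offcut in the crate. Finally slide the jaw forward to square the row, so that every bar sits flush against the fence and the jaw is snug on them; leave the white jar beyond the mat standing where it is.

Things in the scene. Friction and masses are not known exactly. Their poses are not given: they have to be found in the camera images.
- tray: Fixed aluminium tray 225 (x) x 296 (y) mm, plate top 10 mm above the table. Origin on the table. x runs along the lanes to a steel fence across the +x end: inner face at x = 85 mm, top 30 mm above the table. Six grey ribs (12 mm wide, 5 mm high) part five lanes 44 mm wide at 56 mm pitch. Left or right of the robot, turned up to 7 deg.
- lane1 (a point): Lane 1 of the tray, the end lane at tray +y with a red floor: point on the plate's top (10 mm above the table) under the centre of a bar that lies in mid-lane with its end against the fence. Axes as the tray's.
- lane2 (a point): Lane 2 of the tray, next to lane 1 on its -y side: point on the plate's top (10 mm above the table) under the centre of a bar that lies in mid-lane with its end against the fence. Axes as the tray's.
- lane3 (a point): Lane 3 of the tray, next to lane 2 on its -y side: point on the plate's top (10 mm above the table) under the centre of a bar that lies in mid-lane with its end against the fence. Axes as the tray's.
- lane4 (a point): Lane 4 of the tray, next to lane 3 on its -y side: point on the plate's top (10 mm above the table) under the centre of a bar that lies in mid-lane with its end against the fence. Axes as the tray's.
- lane5 (a point): Lane 5 of the tray, next to lane 4 on its -y side: point on the plate's top (10 mm above the table) under the centre of a bar that lies in mid-lane with its end against the fence. Axes as the tray's.
- jaw (a joint): Travel of the blue slide jaw, a bar across the tray that runs along tray x. Jaw face to fence = 100 mm + value. Range 0 to 0.07 m: 0.07 = drawn fully back (tray -x, away from the fence); 0.010 = snug on bars whose other ends touch the fence. Stays where left; slides with about 2.5 N, some 8 N more when pushing bars.
- jaw_grip (a point): Grip point on the jaw's upright black tab: 14 mm thick (tray x), 60 mm wide (tray y), reaching from 33 to 82 mm above the table; this point lies in mid-tab 65 mm above the table. The jaw bar below it is 16 mm thick, 34 mm high, its pushing face 8 mm from this point towards the fence.
- crate: Fixed open grey plastic crate 298 (x) x 272 (y) x 46 mm high outside, walls and floor 5 mm. Origin: centre of its underside. On the other side of the robot from the tray. The pieces in it lie flat, roughly along the crate's y axis, about 62 mm apart.
- ref_bar: Reference bar: sand-coloured cut refractory bar 110 x 26 x 26 mm with both ends painted red (22 mm). Origin at its centre, x along its length. About 0.16 kg. Starts in the crate.
- bar1: Plain sand-coloured refractory bar 110 x 26 x 26 mm. Origin at its centre, x along its length. About 0.16 kg. Starts in the crate; may be absent (None).
- bar2: Plain sand-coloured refractory bar 110 x 26 x 26 mm. Origin at its centre, x along its length. About 0.16 kg. Starts in the crate; may be absent (None).
- bar3: Plain sand-coloured refractory bar 110 x 26 x 26 mm. Origin at its centre, x along its length. About 0.16 kg. Starts in the crate; may be absent (None).
- bar4: Plain sand-coloured refractory bar 110 x 26 x 26 mm. Origin at its centre, x along its length. About 0.16 kg. Starts in the crate; may be absent (None).
- dark1: Near-black bar 110 x 26 x 26 mm of another batch, in the crate. Origin at its centre, x along its length. Stays in the crate.
- dark2: Near-black bar 110 x 26 x 26 mm of another batch, in the crate. Origin at its centre, x along its length. Stays in the crate.
- stub: Brick-red offcut 65 x 26 x 26 mm in the crate. Origin at its centre. Stays in the crate.
- caliper: Digital caliper, 0.16 kg, lying flat: steel beam 210 x 16 x 5 mm along x with a black slider housing in the middle, 52 (x) x 30 (y) x 16 mm high, the place to grip it; two jaws near its +x end stick out to y = -29 mm. Origin: middle of its underside, under the housing. Starts on the ribs of the tray, across the lanes.
- mat: Blue caliper mat fixed to the table between tray and crate, 250 (x) x 90 (y) x 5 mm. Origin: centre of its underside.
- jar: White jar with yellow label, 80 mm across, 100 mm tall, beyond the mat; origin at its foot. Bystander.
There are look-alikes about, which are no part of the job. Leave any green or pink look-alike of the dark1 alone.

How it is judged:
By the outcome, as a careful person would: the job done as asked, in the order asked, and still so for the second after the job is handed in, with the robot touching nothing.
Of bar1, bar2, bar3, bar4 only 2 to 4 are there at a start; the rules pass over those that are not, and their reading is None.
At some moment in a run one of caliper may be knocked a few centimetres aside while the robot is not near it.
Once in a run the grip may slacken for a moment while it holds something.
It also fails if it takes over 210 s, if anything falls off the work surface, if the arm or the gripper's body presses on something with over 40 N, if the wrist force passes 120 N, or if a joint passes its speed limit or range.

## Working session

There is one attempt and no reset: what is moved stays moved. The work goes in short steps, Python scripts to look and compute and a shell command to move; the robot and the scene stay as the last step left them, time stands still between calls to the robot, and variables do not carry over. Pictures are saved under pics/ and viewed, at most 14 in all, crops included, and the job is handed in when it is done.

```bash
mkdir -p pics; python3 - <<'E'
from workcell import *
import cv2
for n in("top","side"):
    f=grab_frame(n); cv2.imwrite(f"pics/{n}0.png",f[:,:,::-1]); c=camera_model(n); print(n,c)
print(state())
E
```

```text
top {'intrinsics': array([[496.84117664,   0.        , 325.47024689],
       [  0.        , 496.84117664, 241.53099336],
       [  0.        ,   0.        ,   1.        ]]), 'R': array([[-0.01292402, -0.99984253,  0.01216076],
       [-0.99679224,  0.01192205, -0.07913973],
       [ 0.07898229, -0.01314455, -0.99678936]]), 't': array([  56.81793517,  504.49519425, 1086.02903767])}
side {'intrinsics': array([[452.1967109 ,   0.        , 319.73352412],
       [  0.        , 452.1967109 , 241.14922588],
       [  0.        ,   0.        ,   1.        ]]), 'R': array([[-0.77978213, -0.62588747,  0.01430742],
       [-0.35214266,  0.41960373, -0.83661715],
       [ 0.51762474, -0.65741736, -0.54760117]]), 't': array([427.75216069, 233.23697456, 827.81654658])}
{'time_s': 0.1, 'qpos': array([-7.60296727e+01,  1.83481243e+01,  8.96967568e+01,  1.44952166e-03,
        7.20440713e+01, -1.14659307e+00]), 'qvel': array([ 0.09962567, -0.15797683, -0.14981436,  0.05653712, -0.01558223,
        0.01432726]), 'effort': array([ 5.47995187e-04, -4.13333023e+01, -2.32509577e+01,  7.28851953e-02,
        4.22188779e-02, -6.01284228e-05]), 'ee_pos': array([ 149.85715543, -554.70601832,  227.2208886 ]), 'ee_rot': array([-1.79911093e+02, -3.15792946e-03,  1.51164700e+01]), 'force': array([-0.16962677, -0.12804364, -0.33622695]), 'torque': array([ 0.01398496,  0.01664413, -0.00715261]), 'gripper_force': 0.0, 'gripper_width': 91.51665421838376}
```

View pics/top0.png

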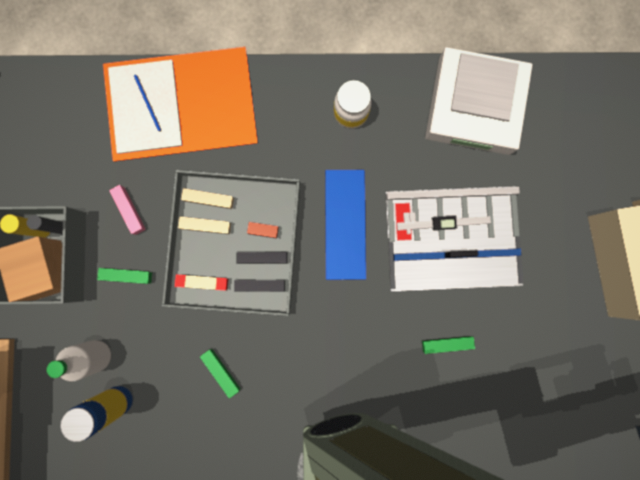

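View pics/side0.png

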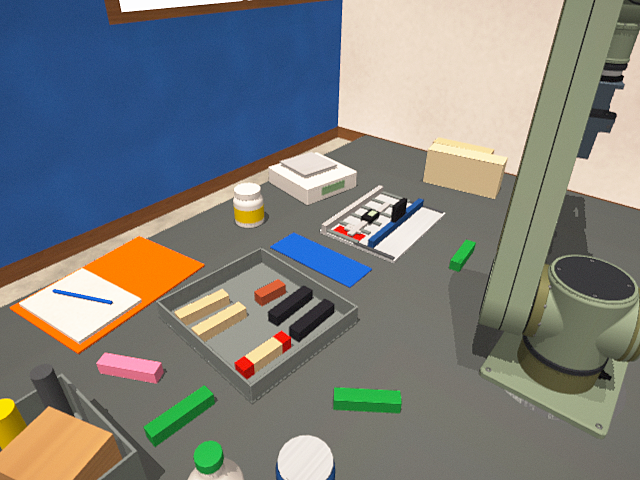

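The top view shows +x up and +y left. The crate is at about (232,242) with three sand bars: the red-ended reference bar at (201,283) and two plain ones at (207,198) and (203,225). The stub is at (262,229) and the dark bars at (262,258) and (259,286). The mat is at (345,224) and the tray at (455,238), red lane on the left, fence at the top. The caliper is at (445,223), the jaw at row 254 and the jar at (352,103).

```bash
cat > h.py <<'E'
from workcell import *
import cv2, numpy as np
def ray(n,uv,z):
    c=camera_model(n);R,t=c["R"],c["t"];C=-R.T@t
    d=R.T@np.linalg.inv(c["intrinsics"])@np.array([uv[0],uv[1],1.]);return (C+d*(z-C[2])/d[2])[:2]
def blobs(f,lo,hi,roi,amin=60,close=3):
    h=cv2.cvtColor(f,cv2.COLOR_RGB2HSV);m=cv2.inRange(h,np.array(lo),np.array(hi))
    k=np.zeros_like(m);x0,y0,x1,y1=roi;k[y0:y1,x0:x1]=m[y0:y1,x0:x1]
    k=cv2.morphologyEx(k,cv2.MORPH_CLOSE,np.ones((close,close)))
    return [c for c in cv2.findContours(k,cv2.RETR_EXTERNAL,cv2.CHAIN_APPROX_NONE)[0] if cv2.contourArea(c)>=amin]
def rect(c,z,n="top"):
    p=np.array([ray(n,q,z) for q in c.reshape(-1,2)],np.float32)
    (cx,cy),(w,h),a=cv2.minAreaRect(p)
    if w<h:w,h,a=h,w,a+90
    return f"c=({cx:.1f},{cy:.1f}) {w:.0f}x{h:.0f} long-axis {((a+90)%180)-90:.1f}"
E
python3 - <<'E'
from h import *
f=grab_frame("top")
for nm,lo,hi,roi,z in [("sand",(15,40,120),(35,255,255),(165,170,300,315),18),("red",(0,150,80),(9,255,255),(165,170,300,315),18),("dark",(0,0,0),(180,120,38),(225,240,295,300),18),
 ("mat",(105,150,60),(125,255,255),(315,160,375,290),5),("jaw",(100,120,40),(125,255,255),(380,235,530,275),30),("redlane",(0,150,80),(9,255,255),(385,190,420,250),10),
 ("housing",(0,0,0),(180,255,45),(425,205,465,240),10),("tab",(0,0,0),(180,255,40),(425,240,495,270),70),("beam",(0,0,0),(0,0,0),(0,0,1,1),0)]:
    for c in blobs(f,lo,hi,roi,20): print(nm,cv2.boundingRect(c),rect(c,z))
g=np.vstack([cv2.resize(f[175:300,375:535],None,fx=5,fy=5,interpolation=cv2.INTER_CUBIC)])[:600]
cv2.imwrite("pics/c1.png",g[:,:,::-1])
E
```

```text
sand (185, 275, 31, 15) c=(419.0,328.3) 66x30 long-axis 85.5
sand (177, 216, 53, 18) c=(546.2,322.1) 115x30 long-axis 83.3
sand (181, 188, 52, 21) c=(606.4,315.5) 116x30 long-axis 79.8
red (216, 278, 12, 12) c=(415.2,281.3) 25x23 long-axis -6.9
red (175, 275, 10, 12) c=(422.9,373.8) 24x20 long-axis -0.7
red (250, 224, 28, 13) c=(533.0,189.6) 61x21 long-axis 81.7
mat (326, 170, 40, 109) c=(546.7,4.7) 246x88 long-axis -0.7
jaw (394, 253, 52, 7) c=(470.0,-156.2) 113x12 long-axis -88.4
jaw (477, 249, 44, 8) c=(475.4,-331.5) 96x13 long-axis -89.0
redlane (397, 230, 14, 10) c=(519.7,-125.7) 28x20 long-axis -82.6
redlane (396, 204, 14, 18) c=(569.7,-124.5) 39x30 long-axis -0.7
```

View pics/c1.png

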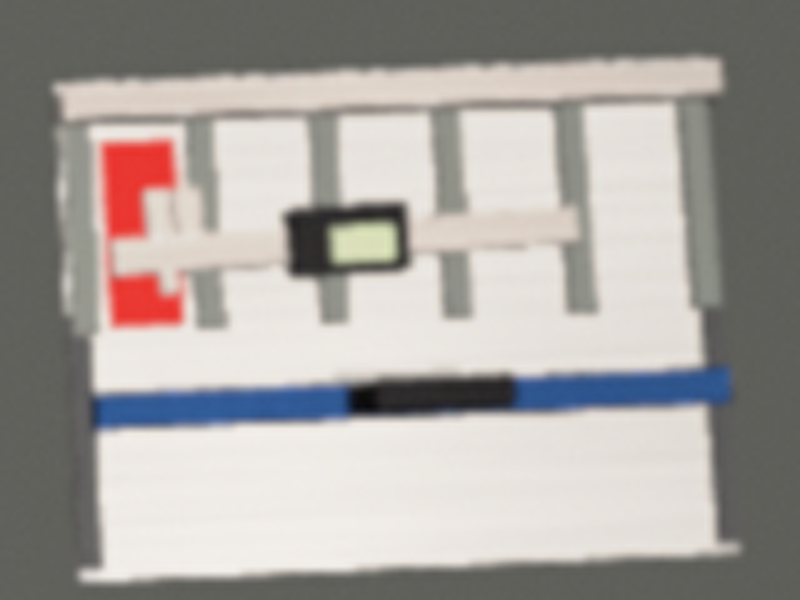

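The crop shows the caliper housing at crop (347,240) and its longer jaws pointing to the fence at the red-lane end. The black tab top is at (445,393), the fence foot runs from (65,120) to (720,92), and the ribs are clear.

```bash
python3 - <<'E'
from h import *
P=lambda u,v,z:ray("top",(u/5+375-.4,v/5+175-.4),z)
fl,fr=P(68,120,10),P(718,92,10);e=fl-fr;print("fence",fl,fr,np.degrees(np.arctan2(-e[0],e[1])))
for n,a,b in[("r2",(199,130),(212,320)),("r3",(323,120),(335,320)),("r4",(446,115),(457,312)),("r5",(568,110),(583,310))]:
    p,q=P(*a,15),P(*b,15);d=p-q;print(n,p,q,np.degrees(np.arctan2(d[1],d[0])))
print("housing",P(347,240,10)); a,b=P(115,258,8),P(575,222,8);print("beam",a,b,(a+b)/2,np.degrees(np.arctan2(*(a-b)[::-1])))
print("tab",P(445,393,82),P(375,393,82),P(515,390,82)); a,b=P(93,412,34),P(732,385,34);print("jawbar",a,b,(a+b)/2)
f=grab_frame("side");cv2.imwrite("pics/s1.png",cv2.resize(f[180:265,310:450],None,fx=5,fy=5)[:,:,::-1])
E
```

```text
fence [601.7189949  -92.86664014] [ 611.35020584 -389.15274184] 1.8618271053433684
r2 [ 595.69393008 -151.21178675] [ 509.666449   -154.71890244] 2.334506536531218
r3 [ 599.63611507 -207.42287479] [ 509.00922569 -210.00268222] 1.630555491677967
r4 [ 601.30953706 -263.20622382] [ 511.95895555 -265.03076504] 1.1698187445589292
r5 [ 602.99046671 -318.62190814] [ 512.18753625 -321.85093291] 2.0366255118698247
housing [ 545.60900627 -217.82228271]
beam [ 538.86838973 -112.96977465] [ 552.85418337 -322.23628794] [ 545.86128655 -217.60303129] 93.8235313467111
tab [ 472.13683465 -238.77354401] [ 472.4984737  -209.24555687] [ 473.03827162 -268.36894711]
jawbar [468.19490709 -97.4788501 ] [ 476.61817255 -379.83245407] [ 472.40653982 -238.65565209]
```

View pics/s1.png

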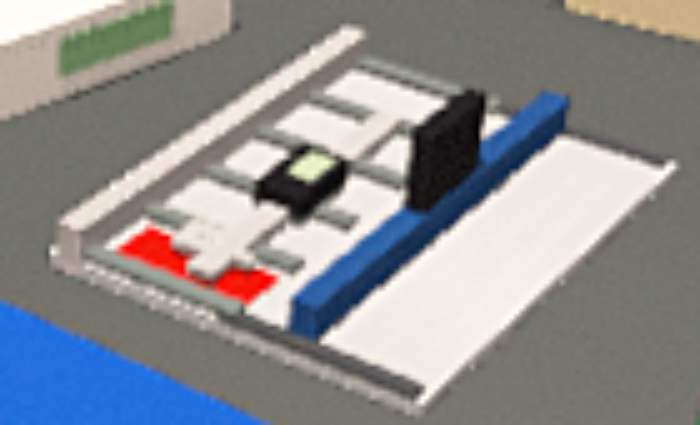

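The side view matches the top one: caliper on the ribs, black tab upright on the jaw. I'll write a small planner that prints tool-frame shifts.

```bash
cat >> h.py <<'E'
def plan(*wps,start=None):
    """wps: (x,y,z,yaw,ncalls); prints per-call tool-frame shift (m, rad)"""
    s=state()
    p,yaw=(np.array(s["ee_pos"]),s["ee_rot"][2]) if start is None else (np.array(start[:3],float),start[3])
    if start is None: print("at",p.round(1),"rpy",s["ee_rot"].round(2),"w",round(s["gripper_width"],1),"gf",round(s["gripper_force"],1),"F",s["force"].round(1),"t",round(s["time_s"],1))
    for x,y,z,w,n in wps:
        q=np.array([x,y,z],float);p0=p;dy=((w-yaw+180)%360-180);y0=yaw
        for i in range(n):
            r=np.radians(yaw);d=(q-p0)/n
            print(f"x {(d[0]*np.cos(r)+d[1]*np.sin(r))/1e3:.4f} y {(d[0]*np.sin(r)-d[1]*np.cos(r))/1e3:.4f} z {-d[2]/1e3:.4f} yaw {-np.radians(dy/n):.4f}")
            yaw+=dy/n
        p,yaw=q,w;print("-")
E
python3 -c "
from h import *
plan((472,-238.7,228,91.8,3),(472,-238.7,60,91.8,1))"
```

```text
at [ 149.9 -554.8  227.5] rpy [-179.94   -0.     15.11] w 91.3 gf 0.0 F [0.1 0.4 0.3] t 0.2
x 0.1311 y -0.0737 z -0.0002 yaw -0.4461
x 0.1501 y -0.0099 z -0.0002 yaw -0.4461
x 0.1397 y 0.0558 z -0.0002 yaw -0.4461
-
x 0.0000 y 0.0000 z 0.1680 yaw -0.0000
-
```

```bash

python3 -m crank '[{"grip":0.06,"x":0.026,"y":-0.015,"z":0,"yaw":-0.09},{"grip":0.06,"x":0.052,"y":-0.030,"z":0,"yaw":-0.18},{"grip":0.06,"x":0.079,"y":-0.044,"z":0,"yaw":-0.27},{"grip":0.06,"x":0.105,"y":-0.059,"z":0,"yaw":-0.36},{"grip":0.06,"x":0.131,"y":-0.074,"z":0,"yaw":-0.446}]' 20
python3 -m crank '[{"grip":0.06,"x":0.030,"y":-0.002,"z":0,"yaw":-0.09},{"grip":0.06,"x":0.060,"y":-0.004,"z":0,"yaw":-0.18},{"grip":0.06,"x":0.090,"y":-0.006,"z":0,"yaw":-0.27},{"grip":0.06,"x":0.120,"y":-0.008,"z":0,"yaw":-0.36},{"grip":0.06,"x":0.150,"y":-0.010,"z":0,"yaw":-0.446}]'
python3 -m crank '[{"grip":0.06,"x":0.028,"y":0.011,"z":0,"yaw":-0.09},{"grip":0.06,"x":0.056,"y":0.022,"z":0,"yaw":-0.18},{"grip":0.06,"x":0.084,"y":0.033,"z":0,"yaw":-0.27},{"grip":0.06,"x":0.112,"y":0.045,"z":0,"yaw":-0.36},{"grip":0.06,"x":0.140,"y":0.056,"z":0,"yaw":-0.446}]'
python3 -m crank '[{"grip":0.06,"x":0,"y":0,"z":0,"yaw":0},{"grip":0.06,"x":0,"y":0,"z":0,"yaw":0},{"grip":0.06,"x":0,"y":0,"z":0,"yaw":0},{"grip":0.06,"x":0,"y":0,"z":0,"yaw":0},{"grip":0.06,"x":0,"y":0,"z":0,"yaw":0}]'
python3 -c "
from h import *
plan((472,-238.7,60,91.8,1))"
```

```text
time_s: 0.62
ee_pos: [257.8, -448.4, 227.8]
ee_rot: [-180.0, -0.0, 40.9]
force: [0.6, -0.4, 0.1]
gripper_width: 61.5
gripper_force: 0.0
time_s: 1.03
ee_pos: [365.1, -342.9, 227.9]
ee_rot: [-180.0, 0.0, 66.5]
force: [0.9, 0.2, -0.1]
gripper_width: 60.0
gripper_force: 0.0
time_s: 1.45
ee_pos: [472.9, -237.4, 227.9]
ee_rot: [-180.0, 0.0, 92.0]
force: [0.2, 0.5, 0.8]
gripper_width: 59.8
gripper_force: 0.0
time_s: 1.87
ee_pos: [471.3, -239.4, 228.0]
ee_rot: [-180.0, 0.0, 91.7]
force: [-0.8, 0.4, 0.9]
gripper_width: 60.2
gripper_force: 0.0
at [ 471.3 -239.4  228. ] rpy [-1.7999e+02  1.0000e-02  9.1670e+01] w 60.2 gf 0.0 F [-0.8  0.4  0.9] t 1.9
x 0.0007 y 0.0007 z 0.1680 yaw -0.0023
-
```

```bash

python3 -m crank '[{"grip":0.06,"x":0,"y":0,"z":0.035,"yaw":0},{"grip":0.06,"x":0,"y":0,"z":0.075,"yaw":0},{"grip":0.06,"x":0,"y":0,"z":0.115,"yaw":0},{"grip":0.06,"x":0,"y":0,"z":0.15,"yaw":0},{"grip":0.06,"x":0,"y":0,"z":0.168,"yaw":0}]'
python3 -m crank '[{"grip":0.01,"x":0,"y":0,"z":0,"yaw":0},{"grip":0.01,"x":0,"y":0,"z":0,"yaw":0},{"grip":0.01,"x":0,"y":0,"z":0,"yaw":0},{"grip":0.01,"x":0,"y":0,"z":0,"yaw":0},{"grip":0.01,"x":0,"y":0,"z":0,"yaw":0}]' 25
python3 -m crank '[{"grip":0.01,"x":0,"y":0,"z":0,"yaw":0},{"grip":0.01,"x":0,"y":-0.005,"z":0,"yaw":0},{"grip":0.01,"x":0,"y":-0.010,"z":0,"yaw":0},{"grip":0.01,"x":0,"y":-0.015,"z":0,"yaw":0},{"grip":0.01,"x":0,"y":-0.020,"z":0,"yaw":0}]'
python3 -m crank '[{"grip":0.01,"x":0,"y":-0.005,"z":0,"yaw":0},{"grip":0.01,"x":0,"y":-0.010,"z":0,"yaw":0},{"grip":0.01,"x":0,"y":-0.014,"z":0,"yaw":0},{"grip":0.01,"x":0,"y":-0.018,"z":0,"yaw":0},{"grip":0.01,"x":0,"y":-0.022,"z":0,"yaw":0}]'
python3 -m crank '[{"grip":0.01,"x":0,"y":-0.001,"z":0,"yaw":0},{"grip":0.01,"x":0,"y":-0.002,"z":0,"yaw":0},{"grip":0.01,"x":0,"y":-0.003,"z":0,"yaw":0},{"grip":0.01,"x":0,"y":-0.004,"z":0,"yaw":0},{"grip":0.01,"x":0,"y":-0.005,"z":0,"yaw":0}]'
```

```text
time_s: 2.28
ee_pos: [469.0, -238.2, 56.2]
ee_rot: [-179.7, -0.2, 91.7]
force: [-0.3, 0.4, 0.4]
gripper_width: 59.9
gripper_force: 0.0
time_s: 2.7
ee_pos: [473.1, -239.4, 61.7]
ee_rot: [179.8, 0.1, 91.8]
force: [-0.5, 0.6, -0.5]
gripper_width: 29.6
gripper_force: 0.0
time_s: 3.12
ee_pos: [452.8, -239.8, 61.1]
ee_rot: [179.8, 0.1, 91.8]
force: [3.6, 0.4, 5.3]
gripper_width: 14.1
gripper_force: 25.0
time_s: 3.53
ee_pos: [430.7, -240.6, 61.1]
ee_rot: [179.8, 0.1, 91.8]
force: [2.1, -0.0, 5.4]
gripper_width: 13.7
gripper_force: 25.0
time_s: 3.95
ee_pos: [426.0, -240.7, 61.1]
ee_rot: [179.8, 0.1, 91.8]
force: [6.9, 1.0, 4.2]
gripper_width: 14.2
gripper_force: 25.0
```

```bash

python3 -m crank '[{"grip":0.01,"x":0,"y":-0.001,"z":0,"yaw":0},{"grip":0.01,"x":0,"y":-0.002,"z":0,"yaw":0},{"grip":0.01,"x":0,"y":-0.003,"z":0,"yaw":0},{"grip":0.01,"x":0,"y":-0.004,"z":0,"yaw":0},{"grip":0.01,"x":0,"y":-0.005,"z":0,"yaw":0}]'
python3 -m crank '[{"grip":0.05,"x":0,"y":0.002,"z":0,"yaw":0},{"grip":0.05,"x":0,"y":0.002,"z":0,"yaw":0},{"grip":0.05,"x":0,"y":0.002,"z":0,"yaw":0},{"grip":0.05,"x":0,"y":0.002,"z":0,"yaw":0},{"grip":0.05,"x":0,"y":0.002,"z":0,"yaw":0}]'
python3 -m crank '[{"grip":0.06,"x":0,"y":0.002,"z":-0.02,"yaw":0},{"grip":0.06,"x":0,"y":0.002,"z":-0.05,"yaw":0},{"grip":0.06,"x":0,"y":0.002,"z":-0.08,"yaw":0},{"grip":0.06,"x":0,"y":0.002,"z":-0.12,"yaw":0},{"grip":0.06,"x":0,"y":0.002,"z":-0.14,"yaw":0}]'
python3 - <<'E'
from h import *
f=grab_frame("top")
cv2.imwrite("pics/c2.png",cv2.resize(f[175:295,375:535],None,fx=5,fy=5,interpolation=cv2.INTER_CUBIC)[:,:,::-1])
plan((545.7,-217.7,120,93.8,1))
E
```

```text
time_s: 4.37
ee_pos: [426.0, -240.8, 61.1]
ee_rot: [179.2, 0.1, 91.6]
force: [20.7, 6.5, -5.8]
gripper_width: 14.5
gripper_force: 25.1
time_s: 4.78
ee_pos: [421.1, -240.0, 59.7]
ee_rot: [-179.9, -0.0, 91.8]
force: [0.9, 0.2, 0.0]
gripper_width: 44.5
gripper_force: 0.0
time_s: 5.2
ee_pos: [424.8, -240.9, 203.8]
ee_rot: [179.8, 0.2, 91.8]
force: [1.6, -0.9, 0.5]
gripper_width: 59.5
gripper_force: 0.0
at [ 426.4 -241.8  206.5] rpy [179.47   0.36  91.76] w 60.1 gf 0.0 F [ 1.4 -1.   2.1] t 5.2
x 0.0205 y 0.1200 z 0.0865 yaw -0.0356
-
```

View pics/c2.png

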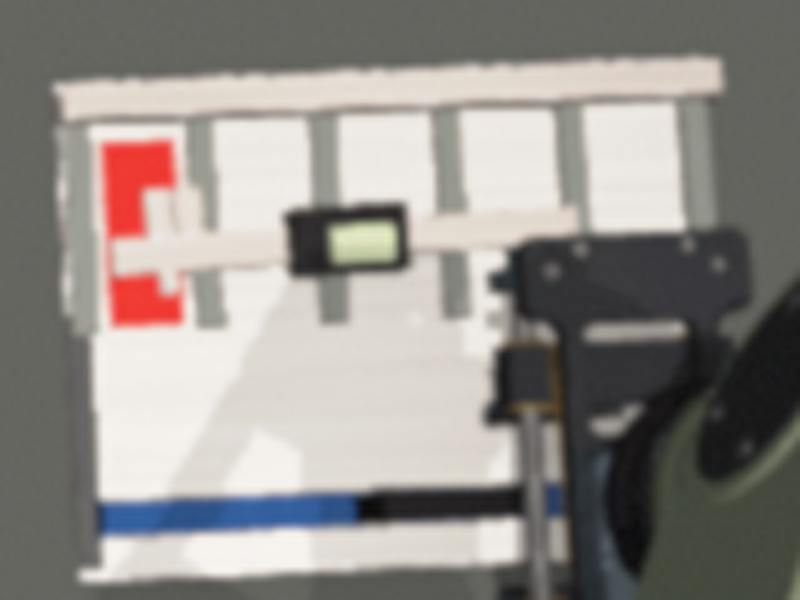

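The jaw now lies right at the back end stop (crop row 510), and the caliper hasn't moved (347,240). Next is the caliper.

```bash

python3 -m crank '[{"grip":0.06,"x":0.004,"y":0.024,"z":0.017,"yaw":-0.01},{"grip":0.06,"x":0.008,"y":0.048,"z":0.034,"yaw":-0.02},{"grip":0.06,"x":0.0125,"y":0.072,"z":0.051,"yaw":-0.03},{"grip":0.06,"x":0.0165,"y":0.096,"z":0.069,"yaw":-0.036},{"grip":0.06,"x":0.0205,"y":0.120,"z":0.086,"yaw":-0.036}]'
python3 -m crank '[{"grip":0.06,"x":0,"y":0,"z":0,"yaw":0},{"grip":0.06,"x":0,"y":0,"z":0,"yaw":0},{"grip":0.06,"x":0,"y":0,"z":0,"yaw":0},{"grip":0.06,"x":0,"y":0,"z":0,"yaw":0},{"grip":0.06,"x":0,"y":0,"z":0,"yaw":0}]'
python3 -c "
from h import *
plan((545.7,-217.7,32,93.8,1))"
```

```text
time_s: 5.67
ee_pos: [543.5, -215.6, 112.5]
ee_rot: [-179.9, -0.0, 93.8]
force: [0.1, -0.1, -0.1]
gripper_width: 60.0
gripper_force: 0.0
time_s: 6.08
ee_pos: [542.8, -216.4, 114.9]
ee_rot: [179.9, 0.0, 93.8]
force: [0.1, -0.3, -0.1]
gripper_width: 60.4
gripper_force: 0.0
at [ 542.8 -216.4  114.9] rpy [1.7994e+02 4.0000e-02 9.3790e+01] w 60.4 gf 0.0 F [ 0.1 -0.3 -0.1] t 6.1
x -0.0015 y 0.0028 z 0.0829 yaw -0.0002
-
```

```bash

python3 -m crank '[{"grip":0.06,"x":-0.001,"y":0.002,"z":0.025,"yaw":0},{"grip":0.06,"x":-0.001,"y":0.002,"z":0.05,"yaw":0},{"grip":0.06,"x":-0.001,"y":0.002,"z":0.07,"yaw":0},{"grip":0.06,"x":-0.001,"y":0.002,"z":0.078,"yaw":0},{"grip":0.06,"x":-0.001,"y":0.002,"z":0.0825,"yaw":0}]'
python3 -m crank '[{"grip":0.06,"x":0,"y":0,"z":0,"yaw":0},{"grip":0.06,"x":0,"y":0,"z":0,"yaw":0},{"grip":0.02,"x":0,"y":0,"z":0,"yaw":0},{"grip":0.02,"x":0,"y":0,"z":0,"yaw":0},{"grip":0.02,"x":0,"y":0,"z":0,"yaw":0}]' 30
python3 -m crank '[{"grip":0.02,"x":0,"y":0,"z":0,"yaw":0},{"grip":0.02,"x":0,"y":0,"z":0,"yaw":0},{"grip":0.02,"x":0,"y":0,"z":0,"yaw":0},{"grip":0.02,"x":0,"y":0,"z":0,"yaw":0},{"grip":0.02,"x":0,"y":0,"z":0,"yaw":0}]'
```

```text
time_s: 6.5
ee_pos: [544.5, -216.9, 30.9]
ee_rot: [-179.9, -0.0, 93.8]
force: [-0.7, 1.0, 0.4]
gripper_width: 60.1
gripper_force: 0.0
time_s: 6.92
ee_pos: [546.0, -217.0, 32.4]
ee_rot: [179.9, 0.0, 93.8]
force: [-0.0, -0.5, -0.1]
gripper_width: 42.6
gripper_force: 0.0
time_s: 7.33
ee_pos: [545.5, -216.8, 31.8]
ee_rot: [180.0, 0.0, 93.8]
force: [-1.5, -0.1, 3.2]
gripper_width: 29.9
gripper_force: 30.0
```

```bash

python3 -m crank '[{"grip":0.02,"x":0,"y":0,"z":-0.005,"yaw":0},{"grip":0.02,"x":0,"y":0,"z":-0.015,"yaw":0},{"grip":0.02,"x":0,"y":0,"z":-0.03,"yaw":0},{"grip":0.02,"x":0,"y":0,"z":-0.05,"yaw":0},{"grip":0.02,"x":0,"y":0,"z":-0.07,"yaw":0}]' 40
python3 -c "
from h import *
plan((546.7,4.7,100,-0.7,5))"
```

```text
time_s: 7.75
ee_pos: [545.1, -216.6, 102.2]
ee_rot: [-179.9, -0.0, 93.8]
force: [0.4, -0.5, -2.1]
gripper_width: 29.5
gripper_force: 40.0
at [ 545.1 -216.6  102.2] rpy [-1.7994e+02 -3.0000e-02  9.3840e+01] w 29.5 gf 40.0 F [ 0.4 -0.5 -2.1] t 7.8
x 0.0441 y 0.0033 z 0.0004 yaw 0.3300
x 0.0428 y -0.0112 z 0.0004 yaw 0.3300
x 0.0369 y -0.0245 z 0.0004 yaw 0.3300
x 0.0270 y -0.0351 z 0.0004 yaw 0.3300
x 0.0141 y -0.0419 z 0.0004 yaw 0.3300
-
```

```bash

python3 -m crank '[{"grip":0.02,"x":0.009,"y":0.001,"z":0,"yaw":0.066},{"grip":0.02,"x":0.018,"y":0.001,"z":0,"yaw":0.132},{"grip":0.02,"x":0.026,"y":0.002,"z":0,"yaw":0.198},{"grip":0.02,"x":0.035,"y":0.003,"z":0,"yaw":0.264},{"grip":0.02,"x":0.044,"y":0.003,"z":0,"yaw":0.33}]'
python3 -m crank '[{"grip":0.02,"x":0.009,"y":-0.002,"z":0,"yaw":0.066},{"grip":0.02,"x":0.017,"y":-0.004,"z":0,"yaw":0.132},{"grip":0.02,"x":0.026,"y":-0.007,"z":0,"yaw":0.198},{"grip":0.02,"x":0.034,"y":-0.009,"z":0,"yaw":0.264},{"grip":0.02,"x":0.043,"y":-0.011,"z":0,"yaw":0.33}]'
python3 -m crank '[{"grip":0.02,"x":0.007,"y":-0.005,"z":0,"yaw":0.066},{"grip":0.02,"x":0.015,"y":-0.010,"z":0,"yaw":0.132},{"grip":0.02,"x":0.022,"y":-0.015,"z":0,"yaw":0.198},{"grip":0.02,"x":0.030,"y":-0.020,"z":0,"yaw":0.264},{"grip":0.02,"x":0.037,"y":-0.0245,"z":0,"yaw":0.33}]'
python3 -m crank '[{"grip":0.02,"x":0.005,"y":-0.007,"z":0,"yaw":0.066},{"grip":0.02,"x":0.011,"y":-0.014,"z":0,"yaw":0.132},{"grip":0.02,"x":0.016,"y":-0.021,"z":0,"yaw":0.198},{"grip":0.02,"x":0.022,"y":-0.028,"z":0,"yaw":0.264},{"grip":0.02,"x":0.027,"y":-0.035,"z":0,"yaw":0.33}]'
python3 -m crank '[{"grip":0.02,"x":0.003,"y":-0.009,"z":0,"yaw":0.066},{"grip":0.02,"x":0.006,"y":-0.017,"z":0,"yaw":0.132},{"grip":0.02,"x":0.009,"y":-0.026,"z":0,"yaw":0.198},{"grip":0.02,"x":0.014,"y":-0.042,"z":0,"yaw":0.33},{"grip":0.02,"x":0.014,"y":-0.042,"z":0,"yaw":0.33}]'
python3 - <<'E'
from h import *
f=grab_frame("side")
cv2.imwrite("pics/s2.png",cv2.resize(f[100:300,220:460],None,fx=3,fy=3)[:,:,::-1])
plan((546.7,4.7,50,-.7,1))
E
```

```text
time_s: 8.17
ee_pos: [545.6, -172.3, 102.0]
ee_rot: [180.0, 0.0, 74.7]
force: [-0.4, 0.1, -2.0]
gripper_width: 29.8
gripper_force: 40.0
time_s: 8.58
ee_pos: [545.9, -127.9, 101.9]
ee_rot: [180.0, 0.0, 55.8]
force: [-0.4, -0.3, -2.6]
gripper_width: 29.7
gripper_force: 40.0
time_s: 9.0
ee_pos: [546.4, -83.4, 101.9]
ee_rot: [180.0, -0.0, 36.9]
force: [0.7, 0.0, -1.0]
gripper_width: 29.8
gripper_force: 40.0
time_s: 9.42
ee_pos: [546.9, -39.2, 101.9]
ee_rot: [180.0, -0.0, 18.0]
force: [0.1, 0.1, -1.3]
gripper_width: 29.8
gripper_force: 40.0
time_s: 9.83
ee_pos: [546.9, 6.5, 101.9]
ee_rot: [-179.9, -0.0, -0.8]
force: [0.2, 0.2, -1.7]
gripper_width: 29.4
gripper_force: 40.0
at [547.    5.4 101.9] rpy [ 1.8e+02 -1.0e-02 -5.4e-01] w 29.7 gf 40.0 F [-0.1 -0.8 -2.5] t 9.9
x -0.0002 y 0.0007 z 0.0519 yaw 0.0028
-
```

View pics/s2.png

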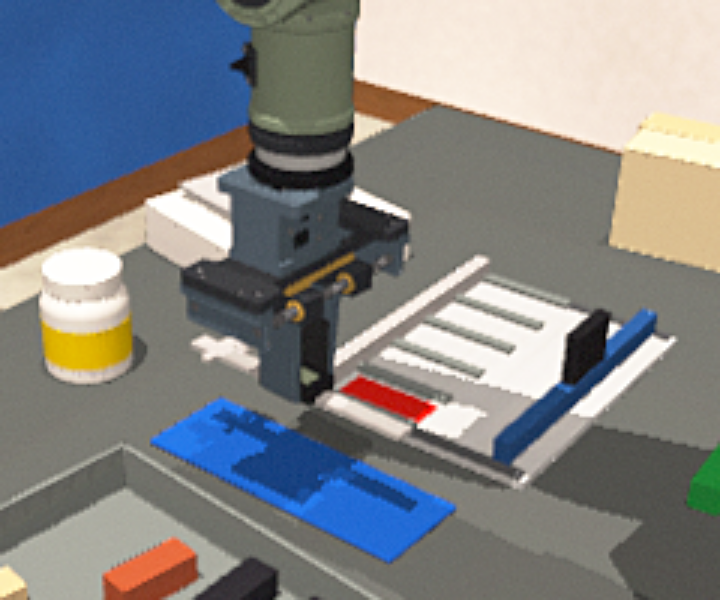

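The caliper hangs level over the mat with its jaws toward the jar, and the jar is standing clear. I'll lower it.

```bash

python3 -m crank '[{"grip":0.02,"x":0,"y":0.001,"z":0.02,"yaw":0},{"grip":0.02,"x":0,"y":0.001,"z":0.04,"yaw":0},{"grip":0.02,"x":0,"y":0.001,"z":0.055,"yaw":0},{"grip":0.02,"x":0,"y":0.001,"z":0.065,"yaw":0},{"grip":0.02,"x":0,"y":0.001,"z":0.07,"yaw":0}]'
python3 -m crank '[{"grip":0.02,"x":0,"y":0,"z":0.002,"yaw":0},{"grip":0.02,"x":0,"y":0,"z":0.004,"yaw":0},{"grip":0.02,"x":0,"y":0,"z":0.006,"yaw":0},{"grip":0.02,"x":0,"y":0,"z":0.008,"yaw":0},{"grip":0.02,"x":0,"y":0,"z":0.0095,"yaw":0}]'
python3 -m crank '[{"grip":0.02,"x":0,"y":0,"z":0,"yaw":0},{"grip":0.03,"x":0,"y":0,"z":0,"yaw":0},{"grip":0.035,"x":0,"y":0,"z":0,"yaw":0},{"grip":0.05,"x":0,"y":0,"z":0,"yaw":0},{"grip":0.06,"x":0,"y":0,"z":0,"yaw":0}]'
python3 -m crank '[{"grip":0.06,"x":0,"y":0,"z":0,"yaw":0},{"grip":0.06,"x":0,"y":0,"z":-0.015,"yaw":0},{"grip":0.06,"x":0,"y":0,"z":-0.05,"yaw":0},{"grip":0.06,"x":0,"y":0,"z":-0.09,"yaw":0},{"grip":0.06,"x":0,"y":0,"z":-0.13,"yaw":0}]'
python3 -c "
from h import *
plan((546.2,322.1,150,83.3,4))"
```

```text
time_s: 10.3
ee_pos: [546.3, 2.9, 30.3]
ee_rot: [180.0, 0.1, -0.6]
force: [-0.9, -0.6, -1.5]
gripper_width: 29.8
gripper_force: 40.0
time_s: 10.72
ee_pos: [547.4, 3.5, 22.3]
ee_rot: [180.0, -0.1, -0.7]
force: [-0.3, -0.4, -1.3]
gripper_width: 29.8
gripper_force: 40.0
time_s: 11.13
ee_pos: [547.3, 3.6, 22.3]
ee_rot: [180.0, -0.0, -0.7]
force: [0.7, -0.3, -1.1]
gripper_width: 45.6
gripper_force: 0.0
time_s: 11.55
ee_pos: [546.3, 3.5, 153.0]
ee_rot: [180.0, 0.1, -0.7]
force: [1.5, 0.8, -0.5]
gripper_width: 60.0
gripper_force: 0.0
at [546.3   3.5 153. ] rpy [ 1.7999e+02  1.1000e-01 -7.0000e-01] w 60.0 gf 0.0 F [ 1.5  0.8 -0.5] t 11.6
x -0.0010 y -0.0796 z 0.0007 yaw -0.3665
x 0.0276 y -0.0747 z 0.0007 yaw -0.3665
x 0.0525 y -0.0598 z 0.0007 yaw -0.3665
x 0.0705 y -0.0370 z 0.0007 yaw -0.3665
-
```

```bash

python3 -m crank '[{"grip":0.055,"x":0,"y":-0.016,"z":0,"yaw":-0.073},{"grip":0.055,"x":0,"y":-0.032,"z":0,"yaw":-0.147},{"grip":0.055,"x":-0.001,"y":-0.048,"z":0,"yaw":-0.22},{"grip":0.055,"x":-0.001,"y":-0.064,"z":0,"yaw":-0.293},{"grip":0.055,"x":-0.001,"y":-0.0795,"z":0,"yaw":-0.3665}]'
python3 -m crank '[{"grip":0.055,"x":0.0055,"y":-0.015,"z":0,"yaw":-0.073},{"grip":0.055,"x":0.011,"y":-0.03,"z":0,"yaw":-0.147},{"grip":0.055,"x":0.0165,"y":-0.045,"z":0,"yaw":-0.22},{"grip":0.055,"x":0.022,"y":-0.06,"z":0,"yaw":-0.293},{"grip":0.055,"x":0.0275,"y":-0.0745,"z":0,"yaw":-0.3665}]'
python3 -m crank '[{"grip":0.055,"x":0.0105,"y":-0.012,"z":0,"yaw":-0.073},{"grip":0.055,"x":0.021,"y":-0.024,"z":0,"yaw":-0.147},{"grip":0.055,"x":0.0315,"y":-0.036,"z":0,"yaw":-0.22},{"grip":0.055,"x":0.042,"y":-0.048,"z":0,"yaw":-0.293},{"grip":0.055,"x":0.0525,"y":-0.06,"z":0,"yaw":-0.3665}]'
python3 -m crank '[{"grip":0.055,"x":0.018,"y":-0.009,"z":0,"yaw":-0.073},{"grip":0.055,"x":0.036,"y":-0.018,"z":0,"yaw":-0.147},{"grip":0.055,"x":0.054,"y":-0.028,"z":0,"yaw":-0.22},{"grip":0.055,"x":0.0705,"y":-0.037,"z":0,"yaw":-0.3665},{"grip":0.055,"x":0.0705,"y":-0.037,"z":0,"yaw":-0.3665}]'
python3 - <<'E'
from h import *
f=grab_frame("top")
cv2.imwrite("pics/t3.png",cv2.resize(f[150:310,160:380],None,fx=3,fy=3)[:,:,::-1])
plan((546.2,322.1,24,83.3,1))
E
```

```text
time_s: 11.97
ee_pos: [546.8, 83.8, 152.2]
ee_rot: [180.0, -0.0, 20.5]
force: [0.7, 0.8, -0.4]
gripper_width: 54.8
gripper_force: 0.0
time_s: 12.38
ee_pos: [546.8, 163.3, 152.0]
ee_rot: [180.0, -0.0, 41.5]
force: [-0.0, -0.7, -0.1]
gripper_width: 54.9
gripper_force: 0.0
time_s: 12.8
ee_pos: [546.6, 243.0, 152.0]
ee_rot: [180.0, 0.0, 62.5]
force: [0.0, 0.2, -0.7]
gripper_width: 54.8
gripper_force: 0.0
time_s: 13.22
ee_pos: [546.6, 325.0, 151.8]
ee_rot: [180.0, -0.1, 83.7]
force: [-0.2, 0.9, -0.7]
gripper_width: 55.0
gripper_force: 0.0
at [546.5 323.1 151.7] rpy [1.800e+02 1.000e-02 8.349e+01] w 54.9 gf 0.0 F [ 0.8 -0.7  0.3] t 13.3
x -0.0011 y -0.0002 z 0.1277 yaw 0.0033
-
```

View pics/t3.png

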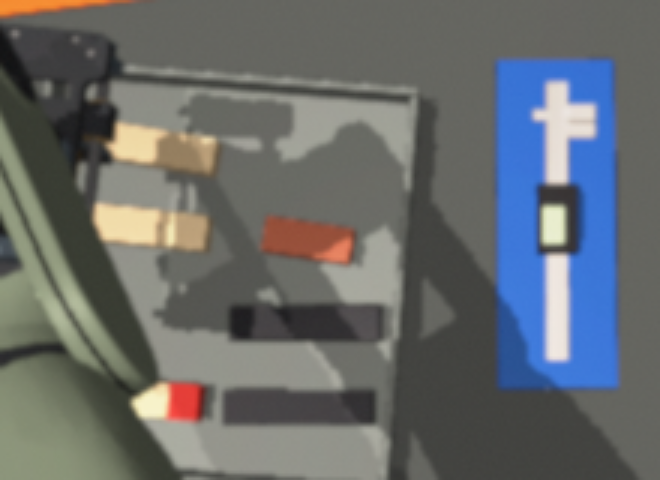

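The caliper lies straight and central on the mat (crop (557,220)), and the bars are undisturbed. I'll descend on the middle plain bar.

```bash

python3 -m crank '[{"grip":0.055,"x":-0.001,"y":0,"z":0.035,"yaw":0},{"grip":0.055,"x":-0.001,"y":0,"z":0.07,"yaw":0},{"grip":0.055,"x":-0.001,"y":0,"z":0.1,"yaw":0},{"grip":0.055,"x":-0.001,"y":0,"z":0.12,"yaw":0},{"grip":0.055,"x":-0.001,"y":0,"z":0.1285,"yaw":0}]'
python3 -m crank '[{"grip":0.055,"x":0,"y":0,"z":0,"yaw":0},{"grip":0.02,"x":0,"y":0,"z":0,"yaw":0},{"grip":0.02,"x":0,"y":0,"z":0,"yaw":0},{"grip":0.02,"x":0,"y":0,"z":0,"yaw":0},{"grip":0.02,"x":0,"y":0,"z":0,"yaw":0}]' 40
python3 -m crank '[{"grip":0.02,"x":0,"y":0,"z":0,"yaw":0},{"grip":0.02,"x":0,"y":0,"z":0,"yaw":0},{"grip":0.02,"x":0,"y":0,"z":0,"yaw":0},{"grip":0.02,"x":0,"y":0,"z":0,"yaw":0},{"grip":0.02,"x":0,"y":0,"z":0,"yaw":0}]'
python3 -m crank '[{"grip":0.02,"x":0,"y":0,"z":-0.01,"yaw":0},{"grip":0.02,"x":0,"y":0,"z":-0.03,"yaw":0},{"grip":0.02,"x":0,"y":0,"z":-0.06,"yaw":0},{"grip":0.02,"x":0,"y":0,"z":-0.09,"yaw":0},{"grip":0.02,"x":0,"y":0,"z":-0.12,"yaw":0}]'
python3 -c "
from h import *
plan((540,-180,143,1.8,6))"
```

```text
time_s: 13.68
ee_pos: [544.7, 318.5, 20.1]
ee_rot: [-179.7, 0.2, 83.2]
force: [-0.1, -0.6, 0.2]
gripper_width: 55.2
gripper_force: 0.0
time_s: 14.1
ee_pos: [547.4, 321.1, 24.9]
ee_rot: [179.9, -0.1, 83.3]
force: [-0.1, -0.5, -0.5]
gripper_width: 31.3
gripper_force: 0.0
time_s: 14.52
ee_pos: [546.9, 321.1, 24.5]
ee_rot: [180.0, -0.0, 83.3]
force: [-1.5, -0.7, 5.9]
gripper_width: 26.0
gripper_force: 4.0
time_s: 14.93
ee_pos: [546.3, 320.5, 144.7]
ee_rot: [-180.0, 0.0, 83.3]
force: [-0.6, 0.2, -1.8]
gripper_width: 26.0
gripper_force: 40.0
at [546.3 320.5 144.7] rpy [-1.7997e+02  4.0000e-02  8.3300e+01] w 26.0 gf 40.0 F [-0.6  0.2 -1.8] t 14.9
x -0.0830 y 0.0087 z 0.0003 yaw 0.2371
x -0.0786 y 0.0279 z 0.0003 yaw 0.2371
x -0.0699 y 0.0456 z 0.0003 yaw 0.2371
x -0.0572 y 0.0607 z 0.0003 yaw 0.2371
x -0.0413 y 0.0725 z 0.0003 yaw 0.2371
x -0.0231 y 0.0802 z 0.0003 yaw 0.2371
-
```

```bash

python3 -m crank '[{"grip":0.02,"x":-0.016,"y":0.002,"z":0,"yaw":0.047},{"grip":0.02,"x":-0.033,"y":0.0035,"z":0,"yaw":0.095},{"grip":0.02,"x":-0.05,"y":0.005,"z":0,"yaw":0.142},{"grip":0.02,"x":-0.066,"y":0.007,"z":0,"yaw":0.19},{"grip":0.02,"x":-0.083,"y":0.009,"z":0,"yaw":0.237}]'
python3 -m crank '[{"grip":0.02,"x":-0.016,"y":0.0055,"z":0,"yaw":0.047},{"grip":0.02,"x":-0.031,"y":0.011,"z":0,"yaw":0.095},{"grip":0.02,"x":-0.047,"y":0.017,"z":0,"yaw":0.142},{"grip":0.02,"x":-0.063,"y":0.022,"z":0,"yaw":0.19},{"grip":0.02,"x":-0.0785,"y":0.028,"z":0,"yaw":0.237}]'
python3 -m crank '[{"grip":0.02,"x":-0.014,"y":0.009,"z":0,"yaw":0.047},{"grip":0.02,"x":-0.028,"y":0.018,"z":0,"yaw":0.095},{"grip":0.02,"x":-0.042,"y":0.027,"z":0,"yaw":0.142},{"grip":0.02,"x":-0.056,"y":0.0365,"z":0,"yaw":0.19},{"grip":0.02,"x":-0.07,"y":0.0455,"z":0,"yaw":0.237}]'
python3 -m crank '[{"grip":0.02,"x":-0.0115,"y":0.012,"z":0,"yaw":0.047},{"grip":0.02,"x":-0.023,"y":0.024,"z":0,"yaw":0.095},{"grip":0.02,"x":-0.0345,"y":0.0365,"z":0,"yaw":0.142},{"grip":0.02,"x":-0.046,"y":0.0485,"z":0,"yaw":0.19},{"grip":0.02,"x":-0.057,"y":0.0605,"z":0,"yaw":0.237}]'
python3 -m crank '[{"grip":0.02,"x":-0.008,"y":0.0145,"z":0,"yaw":0.047},{"grip":0.02,"x":-0.0165,"y":0.029,"z":0,"yaw":0.095},{"grip":0.02,"x":-0.025,"y":0.0435,"z":0,"yaw":0.142},{"grip":0.02,"x":-0.033,"y":0.058,"z":0,"yaw":0.19},{"grip":0.02,"x":-0.041,"y":0.0725,"z":0,"yaw":0.237}]'
python3 -m crank '[{"grip":0.02,"x":-0.0045,"y":0.016,"z":0,"yaw":0.047},{"grip":0.02,"x":-0.009,"y":0.032,"z":0,"yaw":0.095},{"grip":0.02,"x":-0.014,"y":0.048,"z":0,"yaw":0.142},{"grip":0.02,"x":-0.0185,"y":0.064,"z":0,"yaw":0.19},{"grip":0.02,"x":-0.023,"y":0.08,"z":0,"yaw":0.237}]'
python3 -c "
from h import *
f=grab_frame('side');cv2.imwrite('pics/s4.png',cv2.resize(f[140:300,240:460],None,fx=3,fy=3)[:,:,::-1])
plan((541.7,-181.1,60,1.8,1),(541.7,-181.1,31,1.8,1))"
```

```text
time_s: 15.35
ee_pos: [544.7, 234.8, 141.7]
ee_rot: [-179.8, 0.2, 69.4]
force: [0.3, 0.5, -1.3]
gripper_width: 25.9
gripper_force: 40.0
time_s: 15.77
ee_pos: [543.5, 151.4, 141.8]
ee_rot: [-179.9, 0.2, 55.8]
force: [0.3, 0.2, -1.4]
gripper_width: 25.4
gripper_force: 40.0
time_s: 16.18
ee_pos: [542.2, 68.2, 141.8]
ee_rot: [-179.9, 0.2, 42.2]
force: [0.3, 0.1, -2.1]
gripper_width: 25.9
gripper_force: 40.0
time_s: 16.6
ee_pos: [540.8, -14.7, 141.8]
ee_rot: [-179.9, 0.2, 28.7]
force: [-0.2, -0.2, -1.8]
gripper_width: 26.0
gripper_force: 40.0
time_s: 17.02
ee_pos: [540.0, -97.7, 141.8]
ee_rot: [-179.9, 0.2, 15.1]
force: [0.3, 0.8, -2.1]
gripper_width: 25.8
gripper_force: 40.0
time_s: 17.43
ee_pos: [538.9, -180.7, 141.8]
ee_rot: [-179.9, 0.2, 1.5]
force: [-0.3, -0.4, -1.3]
gripper_width: 25.9
gripper_force: 40.0
at [ 539.3 -183.7  141.9] rpy [1.799e+02 1.500e-01 1.350e+00] w 25.5 gf 40.0 F [ 0.7 -2.4 -1.2] t 17.5
x 0.0025 y -0.0025 z 0.0819 yaw -0.0079
-
x 0.0000 y 0.0000 z 0.0290 yaw -0.0000
-
```

View pics/s4.png

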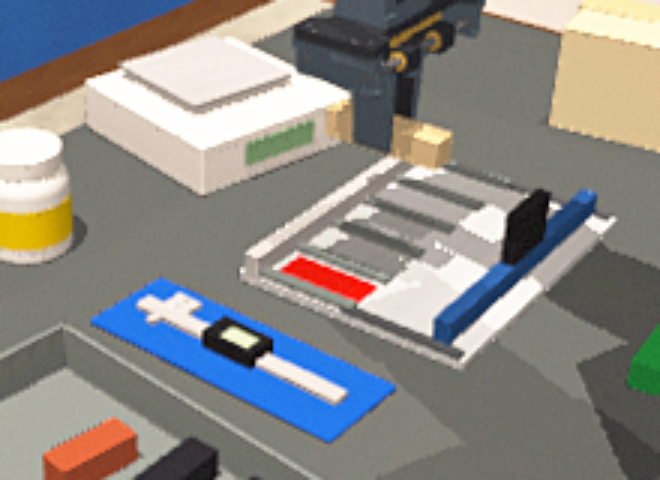

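The bar is held over the tray, gripped about mid-length. I'll lower it in two stages.

```bash

python3 -m crank '[{"grip":0.02,"x":0.002,"y":-0.001,"z":0.025,"yaw":-0.006},{"grip":0.02,"x":0.002,"y":-0.001,"z":0.05,"yaw":-0.006},{"grip":0.02,"x":0.002,"y":-0.001,"z":0.082,"yaw":-0.006},{"grip":0.02,"x":0.002,"y":-0.001,"z":0.082,"yaw":-0.006},{"grip":0.02,"x":0.002,"y":-0.001,"z":0.082,"yaw":-0.006}]'
python3 -m crank '[{"grip":0.02,"x":0,"y":0,"z":0,"yaw":0},{"grip":0.02,"x":0,"y":0,"z":0,"yaw":0},{"grip":0.02,"x":0,"y":0,"z":0,"yaw":0},{"grip":0.02,"x":0,"y":0,"z":0,"yaw":0},{"grip":0.02,"x":0,"y":0,"z":0,"yaw":0}]'
python3 -c "
from h import *
plan((541.7,-181.1,31,1.8,1))"
```

```text
time_s: 17.9
ee_pos: [540.5, -178.0, 59.4]
ee_rot: [-179.9, 0.3, 2.1]
force: [-0.1, -0.5, -0.5]
gripper_width: 25.5
gripper_force: 40.0
time_s: 18.32
ee_pos: [543.4, -178.2, 62.5]
ee_rot: [180.0, -0.1, 2.2]
force: [-0.1, -0.6, -1.5]
gripper_width: 25.4
gripper_force: 40.0
at [ 543.4 -178.2   62.5] rpy [ 1.7996e+02 -1.0000e-01  2.1700e+00] w 25.4 gf 40.0 F [-0.1 -0.6 -1.5] t 18.3
x -0.0018 y 0.0029 z 0.0315 yaw 0.0064
-
```

```bash

python3 -m crank '[{"grip":0.02,"x":-0.001,"y":0.003,"z":0.005,"yaw":0.006},{"grip":0.02,"x":-0.001,"y":0.003,"z":0.015,"yaw":0.006},{"grip":0.02,"x":-0.001,"y":0.003,"z":0.022,"yaw":0.006},{"grip":0.02,"x":-0.001,"y":0.003,"z":0.027,"yaw":0.006},{"grip":0.02,"x":-0.001,"y":0.003,"z":0.031,"yaw":0.006}]'
python3 -m crank '[{"grip":0.02,"x":0,"y":0,"z":0,"yaw":0},{"grip":0.02,"x":0,"y":0,"z":0,"yaw":0},{"grip":0.03,"x":0,"y":0,"z":0,"yaw":0},{"grip":0.04,"x":0,"y":0,"z":0,"yaw":0},{"grip":0.042,"x":0,"y":0,"z":0,"yaw":0}]'
python3 -m crank '[{"grip":0.042,"x":0,"y":0,"z":0,"yaw":0},{"grip":0.042,"x":0,"y":0,"z":-0.02,"yaw":0},{"grip":0.042,"x":0,"y":0,"z":-0.05,"yaw":0},{"grip":0.042,"x":0,"y":0,"z":-0.09,"yaw":0},{"grip":0.042,"x":0,"y":0,"z":-0.12,"yaw":0}]'
python3 -c "
from h import *
plan((606.4,315.5,151,79.8,6))"
```

```text
time_s: 18.73
ee_pos: [541.4, -180.9, 29.3]
ee_rot: [-180.0, 0.1, 1.8]
force: [-9.0, 3.5, 48.3]
gripper_width: 26.0
gripper_force: 40.0
time_s: 19.15
ee_pos: [542.3, -181.2, 30.6]
ee_rot: [180.0, -0.0, 1.8]
force: [0.8, 0.6, 1.0]
gripper_width: 39.8
gripper_force: 0.0
time_s: 19.57
ee_pos: [542.5, -181.3, 152.9]
ee_rot: [180.0, -0.1, 1.8]
force: [1.3, -0.4, -0.3]
gripper_width: 41.8
gripper_force: 0.0
at [ 542.5 -181.3  152.9] rpy [ 1.7996e+02 -1.0000e-01  1.8200e+00] w 41.8 gf 0.0 F [ 1.3 -0.4 -0.3] t 19.6
x 0.0133 y -0.0824 z 0.0003 yaw -0.2268
x 0.0315 y -0.0773 z 0.0003 yaw -0.2268
x 0.0480 y -0.0683 z 0.0003 yaw -0.2268
x 0.0622 y -0.0557 z 0.0003 yaw -0.2268
x 0.0731 y -0.0403 z 0.0003 yaw -0.2268
x 0.0803 y -0.0228 z 0.0003 yaw -0.2268
-
```

```bash
python3 - <<'E'
from h import *
f=grab_frame("top")
cv2.imwrite("pics/t5.png",cv2.resize(f[165:320,160:305],None,fx=5,fy=5,interpolation=cv2.INTER_CUBIC)[:600,:, ::-1])
for nm,lo,hi,roi,z in [("sand",(15,40,120),(35,255,255),(165,170,300,315),18),("red",(0,150,80),(9,255,255),(165,170,300,315),18)]:
    for c in blobs(f,lo,hi,roi,20): print(nm,cv2.boundingRect(c),rect(c,z))
g=cv2.cvtColor(f,cv2.COLOR_RGB2GRAY)
for u in(190,207,225,240): print(u,g[168:192,u])
E
```

```text
sand (185, 275, 31, 15) c=(419.0,328.3) 67x30 long-axis 85.5
sand (181, 188, 52, 21) c=(606.4,315.8) 117x30 long-axis 79.8
red (216, 278, 12, 12) c=(415.3,281.0) 25x23 long-axis -6.1
red (175, 275, 10, 12) c=(422.9,373.8) 24x20 long-axis -0.7
red (262, 226, 16, 11) c=(537.0,172.3) 36x18 long-axis 49.5
190 [101 102 120 147 143 101  65  75 114 146 157 159 159 160 159 159 158 159
 159 159 164 193 224 232]
207 [101 101 101 106 126 138 108  72  70 103 143 157 158 159 158 159 161 160
 160 161 160 161 161 175]
225 [100 101 100 100  98 113 136 129  93  68  88 129 153 160 160 159 160 161
 160 159 160 160 161 160]
240 [101 101 100 101 100  99 111 138 140 101  68  82 118 149 160 160 160 161
 161 161 160 161 161 161]
```

View pics/t5.png

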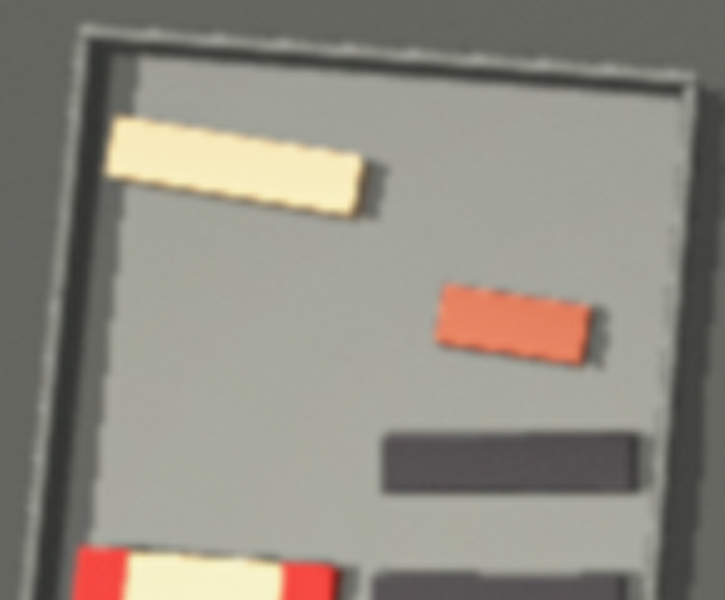

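The crop shows the plain bar alone at the top (about 42 mm from the +x wall to its centre, so an opening of 45 clears). The reference bar is at the lower left, with dark bars and stub untouched.

```bash

python3 -m crank '[{"grip":0.045,"x":0.0025,"y":-0.0165,"z":0,"yaw":-0.045},{"grip":0.045,"x":0.005,"y":-0.033,"z":0,"yaw":-0.09},{"grip":0.045,"x":0.008,"y":-0.049,"z":0,"yaw":-0.136},{"grip":0.045,"x":0.0105,"y":-0.066,"z":0,"yaw":-0.181},{"grip":0.045,"x":0.0135,"y":-0.0825,"z":0,"yaw":-0.227}]'
python3 -m crank '[{"grip":0.045,"x":0.0065,"y":-0.0155,"z":0,"yaw":-0.045},{"grip":0.045,"x":0.0125,"y":-0.031,"z":0,"yaw":-0.09},{"grip":0.045,"x":0.019,"y":-0.0465,"z":0,"yaw":-0.136},{"grip":0.045,"x":0.025,"y":-0.062,"z":0,"yaw":-0.181},{"grip":0.045,"x":0.0315,"y":-0.0775,"z":0,"yaw":-0.227}]'
python3 -m crank '[{"grip":0.045,"x":0.0095,"y":-0.0135,"z":0,"yaw":-0.045},{"grip":0.045,"x":0.019,"y":-0.027,"z":0,"yaw":-0.09},{"grip":0.045,"x":0.029,"y":-0.041,"z":0,"yaw":-0.136},{"grip":0.045,"x":0.0385,"y":-0.0545,"z":0,"yaw":-0.181},{"grip":0.045,"x":0.048,"y":-0.0685,"z":0,"yaw":-0.227}]'
python3 -m crank '[{"grip":0.045,"x":0.0125,"y":-0.011,"z":0,"yaw":-0.045},{"grip":0.045,"x":0.025,"y":-0.022,"z":0,"yaw":-0.09},{"grip":0.045,"x":0.037,"y":-0.0335,"z":0,"yaw":-0.136},{"grip":0.045,"x":0.05,"y":-0.0445,"z":0,"yaw":-0.181},{"grip":0.045,"x":0.062,"y":-0.0555,"z":0,"yaw":-0.227}]'
python3 -m crank '[{"grip":0.045,"x":0.0145,"y":-0.008,"z":0,"yaw":-0.045},{"grip":0.045,"x":0.029,"y":-0.016,"z":0,"yaw":-0.09},{"grip":0.045,"x":0.044,"y":-0.024,"z":0,"yaw":-0.136},{"grip":0.045,"x":0.0585,"y":-0.032,"z":0,"yaw":-0.181},{"grip":0.045,"x":0.073,"y":-0.0405,"z":0,"yaw":-0.227}]'
python3 -m crank '[{"grip":0.045,"x":0.0225,"y":-0.0065,"z":0,"yaw":-0.065},{"grip":0.045,"x":0.045,"y":-0.013,"z":0,"yaw":-0.13},{"grip":0.045,"x":0.065,"y":-0.018,"z":0,"yaw":-0.2},{"grip":0.045,"x":0.0805,"y":-0.023,"z":0,"yaw":-0.227},{"grip":0.045,"x":0.0805,"y":-0.023,"z":0,"yaw":-0.227}]' | tail -4
python3 -m crank '[{"grip":0.045,"x":0,"y":0,"z":0.02,"yaw":0},{"grip":0.045,"x":0,"y":0,"z":0.04,"yaw":0},{"grip":0.045,"x":0,"y":0,"z":0.06,"yaw":0},{"grip":0.045,"x":0,"y":0,"z":0.06,"yaw":0},{"grip":0.045,"x":0,"y":0,"z":0.06,"yaw":0}]'
python3 -c "
from h import *
plan((606.2,315.8,27,79.8,1))"
```

```text
time_s: 20.03
ee_pos: [552.8, -97.5, 150.4]
ee_rot: [180.0, -0.0, 14.9]
force: [-0.4, -0.2, 0.1]
gripper_width: 45.3
gripper_force: 0.0
time_s: 20.45
ee_pos: [563.5, -14.4, 150.3]
ee_rot: [180.0, -0.0, 28.0]
force: [0.1, -0.3, 0.0]
gripper_width: 44.6
gripper_force: 0.0
time_s: 20.87
ee_pos: [574.0, 68.5, 150.3]
ee_rot: [180.0, 0.0, 41.0]
force: [-0.0, 0.6, -0.2]
gripper_width: 44.5
gripper_force: 0.0
time_s: 21.28
ee_pos: [584.7, 151.2, 150.3]
ee_rot: [180.0, -0.0, 54.0]
force: [0.8, -0.2, -0.5]
gripper_width: 45.1
gripper_force: 0.0
time_s: 21.7
ee_pos: [595.2, 234.5, 150.3]
ee_rot: [180.0, 0.0, 67.1]
force: [0.5, -0.4, 0.0]
gripper_width: 44.6
gripper_force: 0.0
ee_rot: [180.0, -0.1, 80.1]
force: [0.5, 0.5, -0.0]
gripper_width: 44.9
gripper_force: 0.0
time_s: 22.53
ee_pos: [604.9, 315.4, 89.6]
ee_rot: [-179.9, 0.1, 79.8]
force: [0.7, 0.2, 1.0]
gripper_width: 44.7
gripper_force: 0.0
at [604.9 315.4  89.6] rpy [-1.7988e+02  1.2000e-01  7.9820e+01] w 44.7 gf 0.0 F [0.7 0.2 1. ] t 22.5
x 0.0006 y 0.0012 z 0.0626 yaw 0.0004
-
```

```bash

python3 -m crank '[{"grip":0.045,"x":0,"y":0.001,"z":0.02,"yaw":0},{"grip":0.045,"x":0,"y":0.001,"z":0.04,"yaw":0},{"grip":0.045,"x":0,"y":0.001,"z":0.055,"yaw":0},{"grip":0.045,"x":0,"y":0.001,"z":0.063,"yaw":0},{"grip":0.045,"x":0,"y":0.001,"z":0.063,"yaw":0}]'
python3 -m crank '[{"grip":0.045,"x":0,"y":0,"z":0,"yaw":0},{"grip":0.02,"x":0,"y":0,"z":0,"yaw":0},{"grip":0.02,"x":0,"y":0,"z":0,"yaw":0},{"grip":0.02,"x":0,"y":0,"z":0,"yaw":0},{"grip":0.02,"x":0,"y":0,"z":0,"yaw":0}]' 40
python3 -m crank '[{"grip":0.02,"x":0,"y":0,"z":0,"yaw":0},{"grip":0.02,"x":0,"y":0,"z":0,"yaw":0},{"grip":0.02,"x":0,"y":0,"z":0,"yaw":0},{"grip":0.02,"x":0,"y":0,"z":0,"yaw":0},{"grip":0.02,"x":0,"y":0,"z":0,"yaw":0}]'
python3 -m crank '[{"grip":0.02,"x":0,"y":0,"z":-0.01,"yaw":0},{"grip":0.02,"x":0,"y":0,"z":-0.03,"yaw":0},{"grip":0.02,"x":0,"y":0,"z":-0.06,"yaw":0},{"grip":0.02,"x":0,"y":0,"z":-0.09,"yaw":0},{"grip":0.02,"x":0,"y":0,"z":-0.12,"yaw":0}]'
python3 -c "
from h import *
plan((543,-237.1,146,1.8,6))"
```

```text
time_s: 22.95
ee_pos: [606.2, 315.6, 26.9]
ee_rot: [-179.9, 0.1, 79.8]
force: [0.4, -0.4, 0.1]
gripper_width: 45.1
gripper_force: 0.0
time_s: 23.37
ee_pos: [606.9, 316.3, 28.6]
ee_rot: [179.9, -0.1, 79.9]
force: [-0.8, 0.2, 3.7]
gripper_width: 25.7
gripper_force: 40.0
time_s: 23.78
ee_pos: [606.9, 316.3, 28.6]
ee_rot: [179.9, -0.1, 79.9]
force: [-1.0, 0.8, 6.2]
gripper_width: 26.1
gripper_force: 40.0
time_s: 24.2
ee_pos: [606.1, 315.7, 148.3]
ee_rot: [-179.9, 0.1, 79.9]
force: [0.9, -0.5, -2.4]
gripper_width: 25.8
gripper_force: 40.0
at [606.1 315.7 148.3] rpy [-1.7995e+02  6.0000e-02  7.9860e+01] w 25.8 gf 40.0 F [ 0.9 -0.5 -2.4] t 24.2
x -0.0925 y 0.0059 z 0.0004 yaw 0.2271
x -0.0888 y 0.0266 z 0.0004 yaw 0.2271
x -0.0806 y 0.0459 z 0.0004 yaw 0.2271
x -0.0682 y 0.0628 z 0.0004 yaw 0.2271
x -0.0523 y 0.0766 z 0.0004 yaw 0.2271
x -0.0337 y 0.0864 z 0.0004 yaw 0.2271
-
```

```bash

python3 -m crank '[{"grip":0.02,"x":-0.0185,"y":0.001,"z":0,"yaw":0.045},{"grip":0.02,"x":-0.037,"y":0.0025,"z":0,"yaw":0.09},{"grip":0.02,"x":-0.0555,"y":0.0035,"z":0,"yaw":0.136},{"grip":0.02,"x":-0.074,"y":0.0045,"z":0,"yaw":0.181},{"grip":0.02,"x":-0.0925,"y":0.006,"z":0,"yaw":0.227}]' | head -2
python3 -m crank '[{"grip":0.02,"x":-0.018,"y":0.0055,"z":0,"yaw":0.045},{"grip":0.02,"x":-0.0355,"y":0.0105,"z":0,"yaw":0.09},{"grip":0.02,"x":-0.0535,"y":0.016,"z":0,"yaw":0.136},{"grip":0.02,"x":-0.071,"y":0.0215,"z":0,"yaw":0.181},{"grip":0.02,"x":-0.089,"y":0.0265,"z":0,"yaw":0.227}]' | head -2
python3 -m crank '[{"grip":0.02,"x":-0.016,"y":0.009,"z":0,"yaw":0.045},{"grip":0.02,"x":-0.032,"y":0.0185,"z":0,"yaw":0.09},{"grip":0.02,"x":-0.0485,"y":0.0275,"z":0,"yaw":0.136},{"grip":0.02,"x":-0.0645,"y":0.0365,"z":0,"yaw":0.181},{"grip":0.02,"x":-0.0805,"y":0.046,"z":0,"yaw":0.227}]' | tail -2
python3 -m crank '[{"grip":0.02,"x":-0.0135,"y":0.0125,"z":0,"yaw":0.045},{"grip":0.02,"x":-0.0275,"y":0.025,"z":0,"yaw":0.09},{"grip":0.02,"x":-0.041,"y":0.0375,"z":0,"yaw":0.136},{"grip":0.02,"x":-0.0545,"y":0.05,"z":0,"yaw":0.181},{"grip":0.02,"x":-0.068,"y":0.063,"z":0,"yaw":0.227}]' | tail -2
python3 -m crank '[{"grip":0.02,"x":-0.0105,"y":0.0155,"z":0,"yaw":0.045},{"grip":0.02,"x":-0.021,"y":0.0305,"z":0,"yaw":0.09},{"grip":0.02,"x":-0.0315,"y":0.046,"z":0,"yaw":0.136},{"grip":0.02,"x":-0.042,"y":0.0615,"z":0,"yaw":0.181},{"grip":0.02,"x":-0.0525,"y":0.0765,"z":0,"yaw":0.227}]' | tail -2
python3 -m crank '[{"grip":0.02,"x":-0.0065,"y":0.0175,"z":0,"yaw":0.045},{"grip":0.02,"x":-0.0135,"y":0.0345,"z":0,"yaw":0.09},{"grip":0.02,"x":-0.02,"y":0.052,"z":0,"yaw":0.136},{"grip":0.02,"x":-0.027,"y":0.069,"z":0,"yaw":0.181},{"grip":0.02,"x":-0.0335,"y":0.0865,"z":0,"yaw":0.227}]' | tail -2
python3 -m crank '[{"grip":0.02,"x":0,"y":0,"z":0.02,"yaw":0},{"grip":0.02,"x":0,"y":0,"z":0.04,"yaw":0},{"grip":0.02,"x":0,"y":0,"z":0.06,"yaw":0},{"grip":0.02,"x":0,"y":0,"z":0.075,"yaw":0},{"grip":0.02,"x":0,"y":0,"z":0.08,"yaw":0}]' | tail -2
python3 -m crank '[{"grip":0.02,"x":0,"y":0,"z":0,"yaw":0},{"grip":0.02,"x":0,"y":0,"z":0,"yaw":0},{"grip":0.02,"x":0,"y":0,"z":0,"yaw":0},{"grip":0.02,"x":0,"y":0,"z":0,"yaw":0},{"grip":0.02,"x":0,"y":0,"z":0,"yaw":0}]' 
python3 -c "
from h import *
plan((543.2,-237.1,35,1.8,1))"
```

```text
time_s: 24.62
ee_pos: [595.6, 222.7, 147.3]
time_s: 25.03
ee_pos: [585.1, 130.3, 147.3]
gripper_width: 25.8
gripper_force: 40.0
gripper_width: 25.7
gripper_force: 40.0
gripper_width: 25.7
gripper_force: 40.0
gripper_width: 25.9
gripper_force: 40.0
gripper_width: 25.8
gripper_force: 40.0
time_s: 27.53
ee_pos: [544.5, -237.2, 68.5]
ee_rot: [179.9, -0.1, 1.8]
force: [-0.3, -0.7, -1.1]
gripper_width: 25.7
gripper_force: 40.0
at [ 544.5 -237.2   68.5] rpy [ 1.7994e+02 -1.0000e-01  1.8200e+00] w 25.7 gf 40.0 F [-0.3 -0.7 -1.1] t 27.5
x -0.0013 y -0.0002 z 0.0335 yaw 0.0004
-
```

```bash

python3 -m crank '[{"grip":0.02,"x":-0.001,"y":0,"z":0.005,"yaw":0},{"grip":0.02,"x":-0.001,"y":0,"z":0.012,"yaw":0},{"grip":0.02,"x":-0.001,"y":0,"z":0.018,"yaw":0},{"grip":0.02,"x":-0.001,"y":0,"z":0.023,"yaw":0},{"grip":0.02,"x":-0.001,"y":0,"z":0.027,"yaw":0}]'
python3 -m crank '[{"grip":0.02,"x":0,"y":0,"z":0.0015,"yaw":0},{"grip":0.02,"x":0,"y":0,"z":0.003,"yaw":0},{"grip":0.02,"x":0,"y":0,"z":0.0045,"yaw":0},{"grip":0.02,"x":0,"y":0,"z":0.006,"yaw":0},{"grip":0.02,"x":0,"y":0,"z":0.0065,"yaw":0}]'
python3 -m crank '[{"grip":0.02,"x":0,"y":0,"z":0,"yaw":0},{"grip":0.02,"x":0,"y":0,"z":0,"yaw":0},{"grip":0.03,"x":0,"y":0,"z":0,"yaw":0},{"grip":0.04,"x":0,"y":0,"z":0,"yaw":0},{"grip":0.042,"x":0,"y":0,"z":0,"yaw":0}]'
python3 -m crank '[{"grip":0.042,"x":0,"y":0,"z":0,"yaw":0},{"grip":0.042,"x":0,"y":0,"z":-0.02,"yaw":0},{"grip":0.042,"x":0,"y":0,"z":-0.05,"yaw":0},{"grip":0.042,"x":0,"y":0,"z":-0.09,"yaw":0},{"grip":0.042,"x":0,"y":0,"z":-0.115,"yaw":0}]'
python3 -c "
from h import *
plan((419,327.6,150,85.2,6))"
```

```text
time_s: 27.95
ee_pos: [542.5, -236.8, 39.3]
ee_rot: [-180.0, 0.1, 1.8]
force: [-0.4, 0.2, -1.2]
gripper_width: 25.6
gripper_force: 40.0
time_s: 28.37
ee_pos: [543.0, -237.0, 33.9]
ee_rot: [180.0, -0.0, 1.8]
force: [-0.2, -0.5, -1.1]
gripper_width: 25.6
gripper_force: 40.0
time_s: 28.78
ee_pos: [543.2, -237.1, 34.3]
ee_rot: [180.0, -0.0, 1.8]
force: [0.6, -0.3, 0.7]
gripper_width: 39.8
gripper_force: 0.0
time_s: 29.2
ee_pos: [543.9, -237.5, 152.3]
ee_rot: [179.9, -0.2, 1.8]
force: [0.5, -0.5, -0.5]
gripper_width: 42.1
gripper_force: 0.0
at [ 543.9 -237.5  152.3] rpy [179.9   -0.2    1.82] w 42.1 gf 0.0 F [ 0.5 -0.5 -0.5] t 29.2
x -0.0178 y -0.0948 z 0.0004 yaw -0.2425
x 0.0055 y -0.0963 z 0.0004 yaw -0.2425
x 0.0284 y -0.0922 z 0.0004 yaw -0.2425
x 0.0497 y -0.0826 z 0.0004 yaw -0.2425
x 0.0681 y -0.0683 z 0.0004 yaw -0.2425
x 0.0825 y -0.0499 z 0.0004 yaw -0.2425
-
```

```bash

python3 -m crank '[{"grip":0.045,"x":-0.0035,"y":-0.019,"z":0,"yaw":-0.0485},{"grip":0.045,"x":-0.007,"y":-0.038,"z":0,"yaw":-0.097},{"grip":0.045,"x":-0.0105,"y":-0.057,"z":0,"yaw":-0.1455},{"grip":0.045,"x":-0.014,"y":-0.076,"z":0,"yaw":-0.194},{"grip":0.045,"x":-0.018,"y":-0.095,"z":0,"yaw":-0.2425}]' | head -2
python3 -m crank '[{"grip":0.045,"x":0.001,"y":-0.0195,"z":0,"yaw":-0.0485},{"grip":0.045,"x":0.002,"y":-0.0385,"z":0,"yaw":-0.097},{"grip":0.045,"x":0.0035,"y":-0.058,"z":0,"yaw":-0.1455},{"grip":0.045,"x":0.0045,"y":-0.077,"z":0,"yaw":-0.194},{"grip":0.045,"x":0.0055,"y":-0.0965,"z":0,"yaw":-0.2425}]' | head -2
python3 -m crank '[{"grip":0.045,"x":0.0055,"y":-0.0185,"z":0,"yaw":-0.0485},{"grip":0.045,"x":0.0115,"y":-0.037,"z":0,"yaw":-0.097},{"grip":0.045,"x":0.017,"y":-0.0555,"z":0,"yaw":-0.1455},{"grip":0.045,"x":0.0225,"y":-0.074,"z":0,"yaw":-0.194},{"grip":0.045,"x":0.0285,"y":-0.092,"z":0,"yaw":-0.2425}]' | head -2
python3 -m crank '[{"grip":0.045,"x":0.01,"y":-0.0165,"z":0,"yaw":-0.0485},{"grip":0.045,"x":0.02,"y":-0.033,"z":0,"yaw":-0.097},{"grip":0.045,"x":0.03,"y":-0.0495,"z":0,"yaw":-0.1455},{"grip":0.045,"x":0.04,"y":-0.066,"z":0,"yaw":-0.194},{"grip":0.045,"x":0.0495,"y":-0.0825,"z":0,"yaw":-0.2425}]' | head -2
python3 -m crank '[{"grip":0.045,"x":0.0135,"y":-0.0135,"z":0,"yaw":-0.0485},{"grip":0.045,"x":0.027,"y":-0.0275,"z":0,"yaw":-0.097},{"grip":0.045,"x":0.041,"y":-0.041,"z":0,"yaw":-0.1455},{"grip":0.045,"x":0.0545,"y":-0.0545,"z":0,"yaw":-0.194},{"grip":0.045,"x":0.068,"y":-0.0685,"z":0,"yaw":-0.2425}]' | head -2
python3 -m crank '[{"grip":0.045,"x":0.0165,"y":-0.01,"z":0,"yaw":-0.0485},{"grip":0.045,"x":0.033,"y":-0.02,"z":0,"yaw":-0.097},{"grip":0.045,"x":0.0495,"y":-0.03,"z":0,"yaw":-0.1455},{"grip":0.045,"x":0.066,"y":-0.04,"z":0,"yaw":-0.194},{"grip":0.045,"x":0.0825,"y":-0.05,"z":0,"yaw":-0.2425}]' | head -2
python3 -m crank '[{"grip":0.045,"x":0,"y":0,"z":0.015,"yaw":0},{"grip":0.045,"x":0,"y":0,"z":0.03,"yaw":0},{"grip":0.045,"x":0,"y":0,"z":0.045,"yaw":0},{"grip":0.045,"x":0,"y":0,"z":0.055,"yaw":0},{"grip":0.045,"x":0,"y":0,"z":0.06,"yaw":0}]' | head -2
python3 -m crank '[{"grip":0.045,"x":0,"y":0,"z":0,"yaw":0},{"grip":0.045,"x":0,"y":0,"z":0,"yaw":0},{"grip":0.045,"x":0,"y":0,"z":0,"yaw":0},{"grip":0.045,"x":0,"y":0,"z":0,"yaw":0},{"grip":0.045,"x":0,"y":0,"z":0,"yaw":0}]' | head -2
python3 -c "
from h import *
plan((419,327.6,28,85.2,1))"
```

```text
time_s: 29.62
ee_pos: [521.7, -141.9, 149.2]
time_s: 30.03
ee_pos: [500.8, -47.4, 149.1]
time_s: 30.45
ee_pos: [480.0, 46.7, 149.1]
time_s: 30.87
ee_pos: [459.3, 140.7, 149.2]
time_s: 31.28
ee_pos: [438.2, 234.8, 149.1]
time_s: 31.7
ee_pos: [417.2, 329.0, 149.1]
time_s: 32.12
ee_pos: [416.9, 327.6, 87.6]
time_s: 32.53
ee_pos: [417.9, 328.3, 89.6]
at [417.9 328.3  89.6] rpy [ 1.7994e+02 -5.0000e-02  8.5180e+01] w 44.8 gf 0.0 F [ 0.4 -1.6 -0.1] t 32.5
x -0.0006 y 0.0011 z 0.0616 yaw -0.0003
-
```

```bash

python3 -m crank '[{"grip":0.045,"x":0,"y":0.001,"z":0.02,"yaw":0},{"grip":0.045,"x":0,"y":0.001,"z":0.04,"yaw":0},{"grip":0.045,"x":0,"y":0.001,"z":0.055,"yaw":0},{"grip":0.045,"x":0,"y":0.001,"z":0.0615,"yaw":0},{"grip":0.045,"x":0,"y":0.001,"z":0.0615,"yaw":0}]'|head -2
python3 -m crank '[{"grip":0.045,"x":0,"y":0,"z":0,"yaw":0},{"grip":0.02,"x":0,"y":0,"z":0,"yaw":0},{"grip":0.02,"x":0,"y":0,"z":0,"yaw":0},{"grip":0.02,"x":0,"y":0,"z":0,"yaw":0},{"grip":0.02,"x":0,"y":0,"z":0,"yaw":0}]' 40 |tail -2
python3 -m crank '[{"grip":0.02,"x":0,"y":0,"z":0,"yaw":0},{"grip":0.02,"x":0,"y":0,"z":0,"yaw":0},{"grip":0.02,"x":0,"y":0,"z":0,"yaw":0},{"grip":0.02,"x":0,"y":0,"z":0,"yaw":0},{"grip":0.02,"x":0,"y":0,"z":0,"yaw":0}]'
python3 -m crank '[{"grip":0.02,"x":0,"y":0,"z":-0.01,"yaw":0},{"grip":0.02,"x":0,"y":0,"z":-0.03,"yaw":0},{"grip":0.02,"x":0,"y":0,"z":-0.06,"yaw":0},{"grip":0.02,"x":0,"y":0,"z":-0.09,"yaw":0},{"grip":0.02,"x":0,"y":0,"z":-0.12,"yaw":0}]'
python3 -c "
from h import *
f=grab_frame('side')
plan((540,-125.1,147,1.8,6))"
```

```text
time_s: 32.95
ee_pos: [417.8, 327.4, 26.3]
gripper_width: 25.8
gripper_force: 40.0
time_s: 33.78
ee_pos: [419.1, 328.4, 28.3]
ee_rot: [179.9, -0.1, 85.2]
force: [0.1, -0.8, 6.5]
gripper_width: 25.7
gripper_force: 40.0
time_s: 34.2
ee_pos: [417.8, 327.5, 148.6]
ee_rot: [-179.9, 0.1, 85.2]
force: [0.0, 0.6, -1.7]
gripper_width: 25.6
gripper_force: 40.0
at [420.9 329.9 154.8] rpy [179.56  -0.4   85.19] w 25.5 gf 40.0 F [2.3 2.2 3.4] t 34.2
x -0.0739 y 0.0261 z 0.0013 yaw 0.2426
x -0.0655 y 0.0431 z 0.0013 yaw 0.2426
x -0.0532 y 0.0576 z 0.0013 yaw 0.2426
x -0.0378 y 0.0687 z 0.0013 yaw 0.2426
x -0.0202 y 0.0757 z 0.0013 yaw 0.2426
x -0.0014 y 0.0784 z 0.0013 yaw 0.2426
-
```

```bash

python3 -m crank '[{"grip":0.02,"x":-0.015,"y":0.005,"z":0,"yaw":0.0485},{"grip":0.02,"x":-0.0295,"y":0.0105,"z":0,"yaw":0.097},{"grip":0.02,"x":-0.0445,"y":0.0155,"z":0,"yaw":0.1455},{"grip":0.02,"x":-0.059,"y":0.021,"z":0,"yaw":0.194},{"grip":0.02,"x":-0.074,"y":0.026,"z":0,"yaw":0.2425}]'|tail -2
python3 -m crank '[{"grip":0.02,"x":-0.013,"y":0.0085,"z":0,"yaw":0.0485},{"grip":0.02,"x":-0.026,"y":0.017,"z":0,"yaw":0.097},{"grip":0.02,"x":-0.0395,"y":0.026,"z":0,"yaw":0.1455},{"grip":0.02,"x":-0.0525,"y":0.0345,"z":0,"yaw":0.194},{"grip":0.02,"x":-0.0655,"y":0.043,"z":0,"yaw":0.2425}]'|tail -2
python3 -m crank '[{"grip":0.02,"x":-0.0105,"y":0.0115,"z":0,"yaw":0.0485},{"grip":0.02,"x":-0.0215,"y":0.023,"z":0,"yaw":0.097},{"grip":0.02,"x":-0.032,"y":0.0345,"z":0,"yaw":0.1455},{"grip":0.02,"x":-0.0425,"y":0.046,"z":0,"yaw":0.194},{"grip":0.02,"x":-0.053,"y":0.0575,"z":0,"yaw":0.2425}]'|tail -2
python3 -m crank '[{"grip":0.02,"x":-0.0075,"y":0.0135,"z":0,"yaw":0.0485},{"grip":0.02,"x":-0.015,"y":0.0275,"z":0,"yaw":0.097},{"grip":0.02,"x":-0.0225,"y":0.041,"z":0,"yaw":0.1455},{"grip":0.02,"x":-0.03,"y":0.055,"z":0,"yaw":0.194},{"grip":0.02,"x":-0.038,"y":0.0685,"z":0,"yaw":0.2425}]'|tail -2
python3 -m crank '[{"grip":0.02,"x":-0.004,"y":0.015,"z":0,"yaw":0.0485},{"grip":0.02,"x":-0.008,"y":0.0305,"z":0,"yaw":0.097},{"grip":0.02,"x":-0.012,"y":0.0455,"z":0,"yaw":0.1455},{"grip":0.02,"x":-0.016,"y":0.0605,"z":0,"yaw":0.194},{"grip":0.02,"x":-0.02,"y":0.0755,"z":0,"yaw":0.2425}]'|tail -2
python3 -m crank '[{"grip":0.02,"x":0,"y":0.0155,"z":0,"yaw":0.0485},{"grip":0.02,"x":-0.0005,"y":0.0315,"z":0,"yaw":0.097},{"grip":0.02,"x":-0.001,"y":0.047,"z":0,"yaw":0.1455},{"grip":0.02,"x":-0.001,"y":0.0625,"z":0,"yaw":0.194},{"grip":0.02,"x":-0.0015,"y":0.0785,"z":0,"yaw":0.2425}]'|tail -2
python3 -m crank '[{"grip":0.02,"x":0,"y":0,"z":0.02,"yaw":0},{"grip":0.02,"x":0,"y":0,"z":0.04,"yaw":0},{"grip":0.02,"x":0,"y":0,"z":0.06,"yaw":0},{"grip":0.02,"x":0,"y":0,"z":0.075,"yaw":0},{"grip":0.02,"x":0,"y":0,"z":0.08,"yaw":0}]'|tail -2
python3 -m crank '[{"grip":0.02,"x":0,"y":0,"z":0,"yaw":0},{"grip":0.02,"x":0,"y":0,"z":0,"yaw":0},{"grip":0.02,"x":0,"y":0,"z":0,"yaw":0},{"grip":0.02,"x":0,"y":0,"z":0,"yaw":0},{"grip":0.02,"x":0,"y":0,"z":0,"yaw":0}]'
python3 -c "
from h import *
plan((540,-125.1,35,1.8,1))"
```

```text
gripper_width: 25.8
gripper_force: 40.0
gripper_width: 26.0
gripper_force: 40.0
gripper_width: 25.6
gripper_force: 40.0
gripper_width: 25.9
gripper_force: 40.0
gripper_width: 25.5
gripper_force: 40.0
gripper_width: 25.9
gripper_force: 40.0
gripper_width: 25.5
gripper_force: 40.0
time_s: 37.58
ee_pos: [537.8, -126.8, 68.4]
ee_rot: [180.0, -0.1, 1.8]
force: [0.1, -1.1, -1.7]
gripper_width: 25.6
gripper_force: 40.0
at [ 537.8 -126.8   68.4] rpy [ 1.7997e+02 -1.1000e-01  1.8200e+00] w 25.6 gf 40.0 F [ 0.1 -1.1 -1.7] t 37.6
x 0.0023 y -0.0016 z 0.0334 yaw 0.0004
-
```

```bash

python3 -m crank '[{"grip":0.02,"x":0.002,"y":-0.0015,"z":0.005,"yaw":0},{"grip":0.02,"x":0.002,"y":-0.0015,"z":0.012,"yaw":0},{"grip":0.02,"x":0.002,"y":-0.0015,"z":0.018,"yaw":0},{"grip":0.02,"x":0.002,"y":-0.0015,"z":0.023,"yaw":0},{"grip":0.02,"x":0.002,"y":-0.0015,"z":0.027,"yaw":0}]'
python3 -m crank '[{"grip":0.02,"x":0,"y":0,"z":0.0015,"yaw":0},{"grip":0.02,"x":0,"y":0,"z":0.003,"yaw":0},{"grip":0.02,"x":0,"y":0,"z":0.0045,"yaw":0},{"grip":0.02,"x":0,"y":0,"z":0.006,"yaw":0},{"grip":0.02,"x":0,"y":0,"z":0.0065,"yaw":0}]'
python3 -m crank '[{"grip":0.02,"x":0,"y":0,"z":0,"yaw":0},{"grip":0.02,"x":0,"y":0,"z":0,"yaw":0},{"grip":0.03,"x":0,"y":0,"z":0,"yaw":0},{"grip":0.04,"x":0,"y":0,"z":0,"yaw":0},{"grip":0.042,"x":0,"y":0,"z":0,"yaw":0}]'
python3 -m crank '[{"grip":0.042,"x":0,"y":0,"z":0,"yaw":0},{"grip":0.042,"x":0,"y":0,"z":-0.02,"yaw":0},{"grip":0.042,"x":0,"y":0,"z":-0.05,"yaw":0},{"grip":0.042,"x":0,"y":0,"z":-0.09,"yaw":0},{"grip":0.042,"x":0,"y":0,"z":-0.115,"yaw":0}]'
python3 -c "
from h import *
f=grab_frame('top');cv2.imwrite('pics/t6.png',cv2.resize(f[150:310,310:540],None,fx=3.4,fy=3.4,interpolation=cv2.INTER_CUBIC)[:,:,::-1])
plan((426.5,-240.7,150,91.8,3))"
```

```text
time_s: 38.0
ee_pos: [538.6, -125.0, 39.3]
ee_rot: [-180.0, 0.1, 1.8]
force: [-0.2, 0.1, -1.4]
gripper_width: 25.3
gripper_force: 40.0
time_s: 38.42
ee_pos: [539.1, -125.2, 33.8]
ee_rot: [180.0, 0.0, 1.8]
force: [0.5, 0.5, -1.3]
gripper_width: 25.7
gripper_force: 40.0
time_s: 38.83
ee_pos: [539.4, -125.2, 34.3]
ee_rot: [180.0, -0.0, 1.8]
force: [0.0, -0.9, -0.2]
gripper_width: 40.3
gripper_force: 0.0
time_s: 39.25
ee_pos: [540.2, -125.4, 152.2]
ee_rot: [179.9, -0.2, 1.8]
force: [1.0, -0.8, -0.1]
gripper_width: 41.8
gripper_force: 0.0
at [ 542.9 -126.1  156.7] rpy [179.79  -0.71   1.83] w 41.6 gf 0.0 F [ 1.8 -1.2  2.1] t 39.3
x -0.0400 y 0.0370 z 0.0022 yaw -0.5235
x -0.0531 y 0.0120 z 0.0022 yaw -0.5235
x -0.0520 y -0.0161 z 0.0022 yaw -0.5235
-
```

View pics/t6.png

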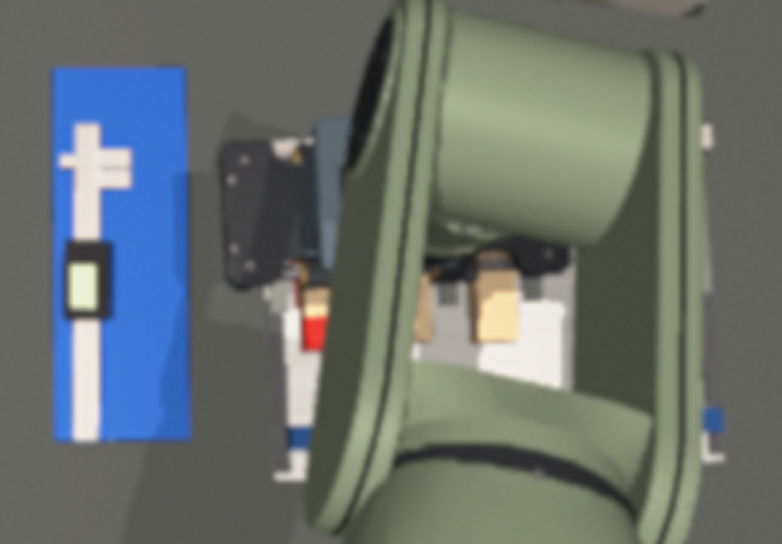

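The arm hides much of the tray, but bars are visible in lanes 1 to 3. The caliper has been knocked aside on the mat (housing now at crop (88,280), it was central), so I'll reseat it first.

```bash
python3 - <<'E'
from h import *
f=grab_frame("top")
for lo,hi,roi,z in [((0,0,0),(180,255,60),(322,205,350,255),14),((105,150,60),(125,255,255),(315,160,375,290),5)]:
    for c in blobs(f,lo,hi,roi,30,7): print(cv2.boundingRect(c),rect(c,z))
P=lambda u,v,z:ray("top",(u/3.4+310-.35,v/3.4+150-.35),z)
a,b=P(87,123,9),P(86,441,9);print(a,b,(a+b)/2,np.degrees(np.arctan2(*(a-b)[::-1])),"housing",P(88,280,14))
a,b=P(53,67,5),P(190,440,5);print("mat",(a+b)/2)
plan((528,25,150,-.5,1))
E
```

```text
(326, 170, 40, 109) c=(546.7,4.7) 246x88 long-axis -0.7
[632.44707413  26.60746256] [420.99663628  30.32718132] [526.7218552   28.46732194] -1.0078116058653364 housing [526.75677927  27.6376857 ]
mat [546.13419085   5.14136787]
at [ 542.3 -125.9  154.1] rpy [179.82  -0.61   1.82] w 42.0 gf 0.0 F [-0.4  0.3 -1. ] t 39.4
x -0.0095 y -0.1513 z 0.0041 yaw 0.0405
-
```

```bash

python3 -m crank '[{"grip":0.055,"x":-0.003,"y":-0.038,"z":0,"yaw":0.02},{"grip":0.055,"x":-0.006,"y":-0.075,"z":0,"yaw":0.04},{"grip":0.055,"x":-0.01,"y":-0.113,"z":0,"yaw":0.046},{"grip":0.055,"x":-0.0115,"y":-0.15,"z":0,"yaw":0.048},{"grip":0.055,"x":-0.0115,"y":-0.153,"z":0,"yaw":0.048}]'
python3 -m crank '[{"grip":0.055,"x":0,"y":0,"z":0.02,"yaw":0},{"grip":0.055,"x":0,"y":0,"z":0.04,"yaw":0},{"grip":0.055,"x":0,"y":0,"z":0.06,"yaw":0},{"grip":0.055,"x":0,"y":0,"z":0.07,"yaw":0},{"grip":0.055,"x":0,"y":0,"z":0.07,"yaw":0}]'
python3 -m crank '[{"grip":0.055,"x":0,"y":0,"z":0,"yaw":0},{"grip":0.055,"x":0,"y":0,"z":0,"yaw":0},{"grip":0.055,"x":0,"y":0,"z":0,"yaw":0},{"grip":0.055,"x":0,"y":0,"z":0,"yaw":0},{"grip":0.055,"x":0,"y":0,"z":0,"yaw":0}]'
python3 - <<'E'
from h import *
plan((526.7,28,24,-.9,1))
E
```

```text
time_s: 39.77
ee_pos: [521.3, 32.2, 148.1]
ee_rot: [-179.9, 0.1, -0.7]
force: [0.3, -0.0, 0.2]
gripper_width: 54.9
gripper_force: 0.0
time_s: 40.18
ee_pos: [520.7, 27.0, 76.3]
ee_rot: [180.0, 0.3, -0.9]
force: [-0.1, 0.3, -0.3]
gripper_width: 55.0
gripper_force: 0.0
time_s: 40.6
ee_pos: [523.3, 27.4, 79.7]
ee_rot: [180.0, -0.1, -0.9]
force: [-0.8, -0.4, -0.5]
gripper_width: 54.8
gripper_force: 0.0
at [523.3  27.4  79.7] rpy [ 1.8e+02 -9.0e-02 -9.3e-01] w 54.8 gf 0.0 F [-0.8 -0.4 -0.5] t 40.6
x 0.0034 y -0.0007 z 0.0557 yaw -0.0005
-
```

```bash

python3 -m crank '[{"grip":0.055,"x":0.003,"y":0,"z":0.02,"yaw":0},{"grip":0.055,"x":0.003,"y":0,"z":0.035,"yaw":0},{"grip":0.055,"x":0.003,"y":0,"z":0.045,"yaw":0},{"grip":0.055,"x":0.003,"y":0,"z":0.052,"yaw":0},{"grip":0.055,"x":0.003,"y":0,"z":0.0555,"yaw":0}]'
python3 -m crank '[{"grip":0.055,"x":0,"y":0,"z":0,"yaw":0},{"grip":0.055,"x":0,"y":0,"z":0,"yaw":0},{"grip":0.02,"x":0,"y":0,"z":0,"yaw":0},{"grip":0.02,"x":0,"y":0,"z":0,"yaw":0},{"grip":0.02,"x":0,"y":0,"z":0,"yaw":0}]' 40
python3 -m crank '[{"grip":0.02,"x":0,"y":0,"z":0,"yaw":0},{"grip":0.02,"x":0,"y":0,"z":0,"yaw":0},{"grip":0.02,"x":0,"y":0,"z":0,"yaw":0},{"grip":0.02,"x":0,"y":0,"z":0,"yaw":0},{"grip":0.02,"x":0,"y":0,"z":0,"yaw":0}]'
python3 -m crank '[{"grip":0.02,"x":0,"y":0,"z":-0.003,"yaw":0},{"grip":0.02,"x":0,"y":0,"z":-0.008,"yaw":0},{"grip":0.02,"x":0,"y":0,"z":-0.012,"yaw":0},{"grip":0.02,"x":0,"y":0,"z":-0.015,"yaw":0},{"grip":0.02,"x":0,"y":0,"z":-0.015,"yaw":0}]'
python3 - <<'E'
from h import *
plan((546.5,4.9,38.6,-.7,1))
E
```

```text
time_s: 41.02
ee_pos: [525.4, 27.3, 22.7]
ee_rot: [180.0, 0.1, -0.9]
force: [-0.2, 0.1, -0.2]
gripper_width: 54.7
gripper_force: 0.0
time_s: 41.43
ee_pos: [526.1, 27.4, 24.0]
ee_rot: [180.0, -0.1, -0.9]
force: [-0.2, 0.4, -0.1]
gripper_width: 37.6
gripper_force: 0.0
time_s: 41.85
ee_pos: [526.0, 27.3, 23.8]
ee_rot: [180.0, -0.0, -0.9]
force: [-0.4, -1.0, 4.7]
gripper_width: 29.8
gripper_force: 40.0
time_s: 42.27
ee_pos: [526.2, 27.4, 39.1]
ee_rot: [-180.0, -0.1, -0.9]
force: [0.3, 0.8, -1.0]
gripper_width: 29.1
gripper_force: 40.0
at [526.2  27.4  39.1] rpy [-1.8e+02 -8.0e-02 -9.2e-01] w 29.1 gf 40.0 F [ 0.3  0.8 -1. ] t 42.3
x 0.0206 y 0.0222 z 0.0005 yaw -0.0039
-
```

```bash

python3 -m crank '[{"grip":0.02,"x":0.005,"y":0.006,"z":0,"yaw":-0.004},{"grip":0.02,"x":0.01,"y":0.012,"z":0,"yaw":-0.004},{"grip":0.02,"x":0.016,"y":0.018,"z":0,"yaw":-0.004},{"grip":0.02,"x":0.0205,"y":0.022,"z":0,"yaw":-0.004},{"grip":0.02,"x":0.0205,"y":0.022,"z":0,"yaw":-0.004}]'
python3 -m crank '[{"grip":0.02,"x":0,"y":0,"z":0.004,"yaw":0},{"grip":0.02,"x":0,"y":0,"z":0.008,"yaw":0},{"grip":0.02,"x":0,"y":0,"z":0.011,"yaw":0},{"grip":0.02,"x":0,"y":0,"z":0.013,"yaw":0},{"grip":0.02,"x":0,"y":0,"z":0.0145,"yaw":0}]'
python3 -m crank '[{"grip":0.02,"x":0,"y":0,"z":0,"yaw":0},{"grip":0.03,"x":0,"y":0,"z":0,"yaw":0},{"grip":0.035,"x":0,"y":0,"z":0,"yaw":0},{"grip":0.05,"x":0,"y":0,"z":0,"yaw":0},{"grip":0.06,"x":0,"y":0,"z":0,"yaw":0}]'
python3 -m crank '[{"grip":0.06,"x":0,"y":0,"z":0,"yaw":0},{"grip":0.06,"x":0,"y":0,"z":-0.015,"yaw":0},{"grip":0.06,"x":0,"y":0,"z":-0.05,"yaw":0},{"grip":0.06,"x":0,"y":0,"z":-0.09,"yaw":0},{"grip":0.06,"x":0,"y":0,"z":-0.125,"yaw":0}]'
python3 - <<'E'
from h import *
f=grab_frame('top');cv2.imwrite('pics/t7.png',cv2.resize(f[160:300,315:535],None,fx=3.6,fy=3.6,interpolation=cv2.INTER_CUBIC)[:,:,::-1])
plan((427,-240.7,150,91.8,4))
E
```

```text
time_s: 42.68
ee_pos: [547.5, 3.8, 38.4]
ee_rot: [180.0, -0.1, -0.8]
force: [0.5, 0.8, -1.8]
gripper_width: 29.6
gripper_force: 40.0
time_s: 43.1
ee_pos: [545.3, 5.2, 23.8]
ee_rot: [180.0, 0.1, -0.7]
force: [-4.3, 0.3, 14.3]
gripper_width: 29.7
gripper_force: 40.0
time_s: 43.52
ee_pos: [546.2, 5.1, 24.1]
ee_rot: [180.0, -0.0, -0.7]
force: [-0.8, 1.2, 0.0]
gripper_width: 45.7
gripper_force: 0.0
time_s: 43.93
ee_pos: [545.8, 5.0, 150.8]
ee_rot: [180.0, -0.0, -0.7]
force: [1.1, 0.9, 0.2]
gripper_width: 60.1
gripper_force: 0.0
at [550.3   5.  158.1] rpy [180.    -0.82  -0.7 ] w 60.0 gf 0.0 F [ 2.4 -0.8  4.1] t 44.0
x -0.0301 y 0.0618 z 0.0020 yaw -0.4036
x -0.0519 y 0.0450 z 0.0020 yaw -0.4036
x -0.0654 y 0.0210 z 0.0020 yaw -0.4036
x -0.0684 y -0.0064 z 0.0020 yaw -0.4036
-
```

View pics/t7.png

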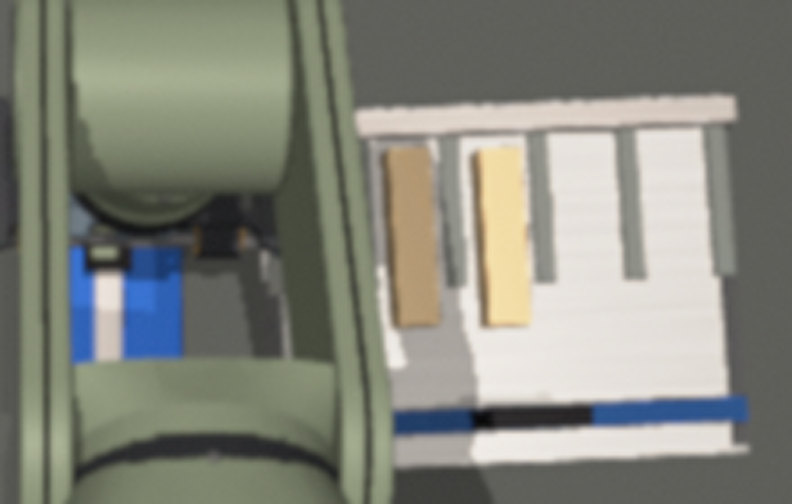

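Lanes 2 and 3 each hold a well-seated bar just short of the fence, and the caliper is back mid-mat. I'll go to the jaw tab next.

```bash

python3 -m crank '[{"grip":0.05,"x":-0.006,"y":0.012,"z":0,"yaw":-0.08},{"grip":0.05,"x":-0.012,"y":0.0245,"z":0,"yaw":-0.16},{"grip":0.05,"x":-0.0175,"y":0.037,"z":0,"yaw":-0.24},{"grip":0.05,"x":-0.023,"y":0.0495,"z":0,"yaw":-0.32},{"grip":0.05,"x":-0.029,"y":0.0615,"z":0,"yaw":-0.4035}]'|tail -2
python3 -m crank '[{"grip":0.05,"x":-0.01,"y":0.009,"z":0,"yaw":-0.08},{"grip":0.05,"x":-0.0205,"y":0.018,"z":0,"yaw":-0.16},{"grip":0.05,"x":-0.031,"y":0.027,"z":0,"yaw":-0.24},{"grip":0.05,"x":-0.041,"y":0.036,"z":0,"yaw":-0.32},{"grip":0.05,"x":-0.051,"y":0.045,"z":0,"yaw":-0.4035}]'|tail -2
python3 -m crank '[{"grip":0.05,"x":-0.013,"y":0.004,"z":0,"yaw":-0.08},{"grip":0.05,"x":-0.026,"y":0.0085,"z":0,"yaw":-0.16},{"grip":0.05,"x":-0.039,"y":0.0125,"z":0,"yaw":-0.24},{"grip":0.05,"x":-0.052,"y":0.017,"z":0,"yaw":-0.32},{"grip":0.05,"x":-0.065,"y":0.021,"z":0,"yaw":-0.4035}]'|tail -2
python3 -m crank '[{"grip":0.05,"x":-0.0135,"y":-0.001,"z":0,"yaw":-0.08},{"grip":0.05,"x":-0.027,"y":-0.0025,"z":0,"yaw":-0.16},{"grip":0.05,"x":-0.0405,"y":-0.0035,"z":0,"yaw":-0.24},{"grip":0.05,"x":-0.0545,"y":-0.005,"z":0,"yaw":-0.32},{"grip":0.05,"x":-0.068,"y":-0.006,"z":0,"yaw":-0.4035}]'|tail -2
python3 -m crank '[{"grip":0.05,"x":0,"y":0,"z":0,"yaw":0},{"grip":0.05,"x":0,"y":0,"z":0,"yaw":0},{"grip":0.05,"x":0,"y":0,"z":0,"yaw":0},{"grip":0.05,"x":0,"y":0,"z":0,"yaw":0},{"grip":0.05,"x":0,"y":0,"z":0,"yaw":0}]'
python3 - <<'E'
from h import *
plan((426.5,-240.7,61,91.8,1))
E
```

```text
gripper_width: 49.9
gripper_force: 0.0
gripper_width: 50.0
gripper_force: 0.0
gripper_width: 49.9
gripper_force: 0.0
gripper_width: 50.0
gripper_force: 0.0
time_s: 46.07
ee_pos: [425.6, -238.8, 148.9]
ee_rot: [180.0, -0.0, 91.8]
force: [-1.0, -0.1, 0.6]
gripper_width: 49.9
gripper_force: 0.0
at [ 425.6 -238.8  148.9] rpy [ 1.7999e+02 -1.0000e-02  9.1790e+01] w 49.9 gf 0.0 F [-1.  -0.1  0.6] t 46.1
x -0.0019 y 0.0009 z 0.0879 yaw -0.0002
-
```

```bash

python3 -m crank '[{"grip":0.05,"x":-0.002,"y":0.001,"z":0.03,"yaw":0},{"grip":0.05,"x":-0.002,"y":0.001,"z":0.055,"yaw":0},{"grip":0.05,"x":-0.002,"y":0.001,"z":0.075,"yaw":0},{"grip":0.05,"x":-0.002,"y":0.001,"z":0.088,"yaw":0},{"grip":0.05,"x":-0.002,"y":0.001,"z":0.088,"yaw":0}]'
python3 -m crank '[{"grip":0.05,"x":0,"y":0,"z":0,"yaw":0},{"grip":0.01,"x":0,"y":0,"z":0,"yaw":0},{"grip":0.01,"x":0,"y":0,"z":0,"yaw":0},{"grip":0.01,"x":0,"y":0,"z":0,"yaw":0},{"grip":0.01,"x":0,"y":0,"z":0,"yaw":0}]' 40
python3 -m crank '[{"grip":0.01,"x":0,"y":0,"z":0,"yaw":0},{"grip":0.01,"x":0,"y":0,"z":0,"yaw":0},{"grip":0.01,"x":0,"y":0,"z":0,"yaw":0},{"grip":0.01,"x":0,"y":0,"z":0,"yaw":0},{"grip":0.01,"x":0,"y":0,"z":0,"yaw":0}]'
python3 -m crank '[{"grip":0.01,"x":0,"y":0.004,"z":0,"yaw":0},{"grip":0.01,"x":0,"y":0.009,"z":0,"yaw":0},{"grip":0.01,"x":0,"y":0.014,"z":0,"yaw":0},{"grip":0.01,"x":0,"y":0.019,"z":0,"yaw":0},{"grip":0.01,"x":0,"y":0.024,"z":0,"yaw":0}]'
python3 -m crank '[{"grip":0.01,"x":0,"y":0.005,"z":0,"yaw":0},{"grip":0.01,"x":0,"y":0.01,"z":0,"yaw":0},{"grip":0.01,"x":0,"y":0.015,"z":0,"yaw":0},{"grip":0.01,"x":0,"y":0.02,"z":0,"yaw":0},{"grip":0.01,"x":0,"y":0.024,"z":0,"yaw":0}]'
python3 -m crank '[{"grip":0.01,"x":0,"y":0.001,"z":0,"yaw":0},{"grip":0.01,"x":0,"y":0.002,"z":0,"yaw":0},{"grip":0.01,"x":0,"y":0.003,"z":0,"yaw":0},{"grip":0.01,"x":0,"y":0.004,"z":0,"yaw":0},{"grip":0.01,"x":0,"y":0.005,"z":0,"yaw":0}]'
```

```text
time_s: 46.48
ee_pos: [424.8, -239.9, 58.4]
ee_rot: [-179.7, -0.2, 91.8]
force: [0.8, -0.1, 0.3]
gripper_width: 50.0
gripper_force: 0.0
time_s: 46.9
ee_pos: [426.8, -241.6, 61.8]
ee_rot: [179.9, 0.1, 91.8]
force: [0.0, -0.8, 0.6]
gripper_width: 26.3
gripper_force: 0.0
time_s: 47.32
ee_pos: [426.4, -241.5, 61.3]
ee_rot: [180.0, 0.0, 91.8]
force: [-1.3, 0.7, 5.0]
gripper_width: 14.0
gripper_force: 40.0
time_s: 47.73
ee_pos: [450.0, -240.7, 61.3]
ee_rot: [-180.0, 0.0, 91.8]
force: [-3.4, -0.7, 5.0]
gripper_width: 13.6
gripper_force: 40.0
time_s: 48.15
ee_pos: [474.2, -240.0, 61.3]
ee_rot: [-180.0, 0.0, 91.8]
force: [-2.2, 0.0, 4.1]
gripper_width: 13.9
gripper_force: 40.0
time_s: 48.57
ee_pos: [477.9, -239.8, 61.3]
ee_rot: [-179.8, -0.0, 91.8]
force: [-6.4, -0.0, 8.8]
gripper_width: 13.6
gripper_force: 40.0
```

```bash

python3 -m crank '[{"grip":0.01,"x":0,"y":0.001,"z":0,"yaw":0},{"grip":0.01,"x":0,"y":0.002,"z":0,"yaw":0},{"grip":0.01,"x":0,"y":0.003,"z":0,"yaw":0},{"grip":0.01,"x":0,"y":0.004,"z":0,"yaw":0},{"grip":0.01,"x":0,"y":0.004,"z":0,"yaw":0}]'
python3 -m crank '[{"grip":0.01,"x":0,"y":0.0005,"z":0,"yaw":0},{"grip":0.01,"x":0,"y":0.001,"z":0,"yaw":0},{"grip":0.01,"x":0,"y":0.0015,"z":0,"yaw":0},{"grip":0.01,"x":0,"y":0.002,"z":0,"yaw":0},{"grip":0.01,"x":0,"y":0.0025,"z":0,"yaw":0}]'
python3 -m crank '[{"grip":0.01,"x":0,"y":0.0005,"z":0,"yaw":0},{"grip":0.01,"x":0,"y":0.001,"z":0,"yaw":0},{"grip":0.01,"x":0,"y":0.0015,"z":0,"yaw":0},{"grip":0.01,"x":0,"y":0.002,"z":0,"yaw":0},{"grip":0.01,"x":0,"y":0.002,"z":0,"yaw":0}]'
```

```text
time_s: 48.98
ee_pos: [482.1, -239.7, 61.3]
ee_rot: [-179.9, 0.0, 91.8]
force: [-5.4, -1.7, 7.3]
gripper_width: 13.9
gripper_force: 40.0
time_s: 49.4
ee_pos: [484.3, -239.6, 61.3]
ee_rot: [-179.8, 0.0, 91.8]
force: [-7.0, -1.4, 6.7]
gripper_width: 13.7
gripper_force: 40.0
time_s: 49.82
ee_pos: [486.1, -239.6, 61.3]
ee_rot: [-179.8, -0.0, 91.8]
force: [-8.0, -0.1, 7.7]
gripper_width: 13.5
gripper_force: 40.0
```

```bash

python3 -m crank '[{"grip":0.01,"x":0,"y":0.0005,"z":0,"yaw":0},{"grip":0.01,"x":0,"y":0.001,"z":0,"yaw":0},{"grip":0.01,"x":0,"y":0.001,"z":0,"yaw":0},{"grip":0.01,"x":0,"y":0.001,"z":0,"yaw":0},{"grip":0.01,"x":0,"y":0.001,"z":0,"yaw":0}]'|sed -n 2,4p
python3 -m crank '[{"grip":0.01,"x":0,"y":0.0005,"z":0,"yaw":0},{"grip":0.01,"x":0,"y":0.001,"z":0,"yaw":0},{"grip":0.01,"x":0,"y":0.001,"z":0,"yaw":0},{"grip":0.01,"x":0,"y":0.001,"z":0,"yaw":0},{"grip":0.01,"x":0,"y":0.001,"z":0,"yaw":0}]'|sed -n 2,4p
```

```text
ee_pos: [486.1, -239.6, 61.3]
ee_rot: [-179.7, -0.0, 91.8]
force: [-11.1, -1.9, 9.3]
ee_pos: [486.1, -239.6, 61.3]
ee_rot: [-179.6, -0.0, 91.8]
force: [-12.7, -2.0, 10.9]
```

```bash

python3 -m crank '[{"grip":0.01,"x":0,"y":0.001,"z":0,"yaw":0},{"grip":0.01,"x":0,"y":0.002,"z":0,"yaw":0},{"grip":0.01,"x":0,"y":0.003,"z":0,"yaw":0},{"grip":0.01,"x":0,"y":0.003,"z":0,"yaw":0},{"grip":0.01,"x":0,"y":0.003,"z":0,"yaw":0}]'|sed -n 2,4p
python3 -m crank '[{"grip":0.03,"x":0,"y":0,"z":0,"yaw":0},{"grip":0.06,"x":0,"y":0,"z":0,"yaw":0},{"grip":0.06,"x":0,"y":0,"z":0,"yaw":0},{"grip":0.06,"x":0,"y":-0.004,"z":0,"yaw":0},{"grip":0.06,"x":0,"y":-0.004,"z":0,"yaw":0}]'|sed -n 2,6p
python3 -m crank '[{"grip":0.06,"x":0,"y":0,"z":-0.02,"yaw":0},{"grip":0.06,"x":0,"y":0,"z":-0.05,"yaw":0},{"grip":0.06,"x":0,"y":0,"z":-0.09,"yaw":0},{"grip":0.06,"x":0,"y":0,"z":-0.13,"yaw":0},{"grip":0.06,"x":0,"y":0,"z":-0.16,"yaw":0}]'|sed -n 2,3p
python3 -m crank '[{"grip":0.06,"x":-0.03,"y":-0.02,"z":0,"yaw":0},{"grip":0.06,"x":-0.06,"y":-0.04,"z":0,"yaw":0},{"grip":0.06,"x":-0.09,"y":-0.06,"z":0,"yaw":0},{"grip":0.06,"x":-0.12,"y":-0.08,"z":0,"yaw":0},{"grip":0.06,"x":-0.15,"y":-0.1,"z":0,"yaw":0}]'|sed -n 2,3p
python3 -m crank '[{"grip":0.06,"x":-0.03,"y":-0.02,"z":0,"yaw":0},{"grip":0.06,"x":-0.06,"y":-0.04,"z":0,"yaw":0},{"grip":0.06,"x":-0.09,"y":-0.06,"z":0,"yaw":0},{"grip":0.06,"x":-0.12,"y":-0.07,"z":0,"yaw":0},{"grip":0.06,"x":-0.15,"y":-0.07,"z":0,"yaw":0}]'|sed -n 2,3p
python3 - <<'E'
from h import *
f=grab_frame('top');cv2.imwrite('pics/t8.png',cv2.resize(f[160:300,315:535],None,fx=3.6,fy=3.6,interpolation=cv2.INTER_CUBIC)[:,:,::-1])
f=grab_frame('side');cv2.imwrite('pics/s8.png',cv2.resize(f[140:300,240:460],None,fx=3.4,fy=3.4,interpolation=cv2.INTER_CUBIC)[:,:,::-1])
E
```

```text
ee_pos: [486.1, -239.5, 61.2]
ee_rot: [-179.2, -0.1, 91.9]
force: [-20.6, -4.2, 16.2]
ee_pos: [488.4, -239.2, 60.6]
ee_rot: [-180.0, -0.0, 91.8]
force: [-0.1, -0.3, -0.4]
gripper_width: 44.6
gripper_force: 0.0
ee_pos: [489.6, -239.6, 224.1]
ee_rot: [179.8, 0.1, 91.8]
ee_pos: [392.7, -393.5, 220.9]
ee_rot: [180.0, 0.0, 91.8]
ee_pos: [325.9, -546.0, 221.0]
ee_rot: [-180.0, -0.0, 91.7]
```

View pics/t8.png

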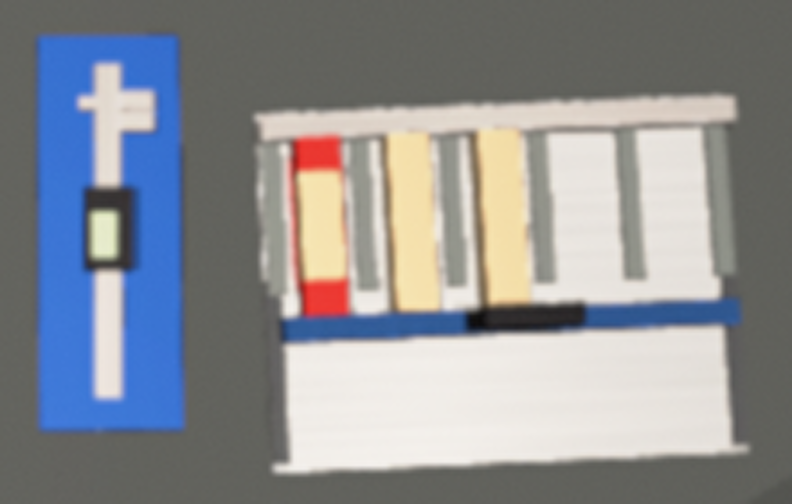

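View pics/s8.png

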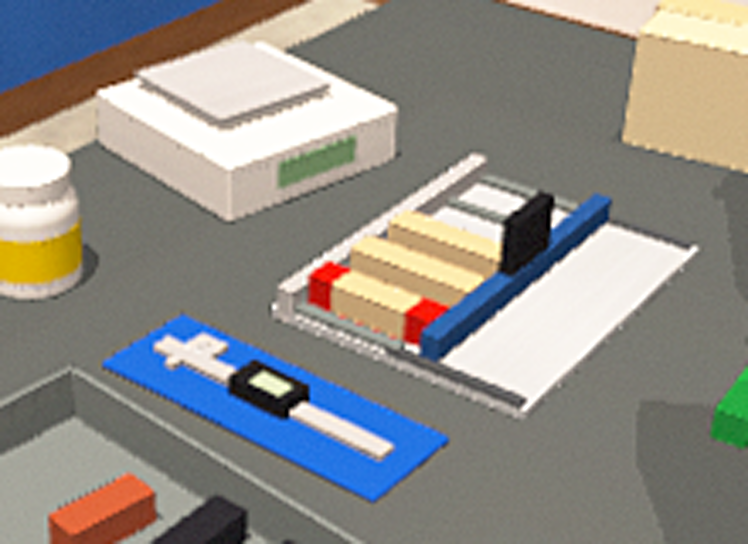

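Both views show three bars flush between fence and jaw: the reference bar in the red lane, the plain ones in lanes 2 and 3. The caliper is centred on the mat and the jar is standing. I'll hand in.

```bash

python3 -m crank '[{"grip":0.06,"x":0,"y":0,"z":0,"yaw":0},{"grip":0.06,"x":0,"y":0,"z":0,"yaw":0},{"grip":0.06,"x":0,"y":0,"z":0,"yaw":0},{"grip":0.06,"x":0,"y":0,"z":0,"yaw":0},{"grip":0.06,"x":0,"y":0,"z":0,"yaw":0}]'|sed -n 2,3p
python3 -c "
from workcell import *
print(job_done())"
```

```text
ee_pos: [328.7, -543.7, 221.3]
ee_rot: [180.0, 0.0, 91.8]
the job is handed in; nothing more can be done
None
```

The job is handed in: the reference bar is in the red lane and the two plain bars are in lanes 2 and 3, all flush to the fence with the jaw snug, the caliper is centred on its mat after I reseated it once when it was knocked, and the jar, dark bars and offcut were left alone.

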